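# Dress the cheese display case

### The arm

A 6-joint arm with a two-finger parallel gripper is mounted at the origin on the work surface. World frame = base frame: x ahead of the robot, y to its left, z up, the work surface at z = 0. Lengths are in m, angles in rad, forces in N, time in s.
With the tool pointing down it reaches from about 0.375 to 0.975 m from the base axis. Payload 3.8 kg.
Tool frame: the origin (TCP) lies midway between the tips of the shut fingers; the grasp point (between the pads) lies 19 mm behind it; z points along the fingers, y is the line along which they close (so a half turn about z gives the same grasp; the last joint's range is limited). The gripper opens to 88 mm and grips with 3 to 60 N. Pads are 18 mm wide; open, the fingers measure 123 mm over their backs; the gripper's body (75 mm by 187 mm) begins 45 mm behind the grasp point.
Start: joints at [-1.381, 0.264, 1.604, -0, 1.274, -0.037], TCP at [0.152, -0.658, 0.239] pointing down, gripper open.
Joint ranges: [-2.63, 2.63], [-0.94, 2.18], [0.31, 2.57], [-1.31, 4.45], [0, 2.66], [-2.55, 2.55]. Speed limits (rad/s): [2.57, 2.57, 3.14, 3.14, 3.14, 3.14].

### API

Orientations are given as a unit quaternion [x, y, z, w].
In Python, from station import telemetry, viewer, workorder gives the robot as it stands. The module is installed in compiled form; this text tells all that it offers.
- The arm moves only by the tool send_rows, never from a script. Its argument "series" is a list that holds one entry, the list of rows, each a list of 7 numbers: the shift along the tool's x, y, z in mm, then the turn, a rotation vector about the tool's x, y, z in degrees, then the opening, from 0 (shut) to 1 (fully open). A call has 1 to 10 rows; each row shifts and turns the commanded pose from where the row before left it, along the tool's axes as they then stand; what a row does not reach is not made up. A row lasts 1/8 s, in which the tool goes at most 62.5 mm and 10.7 degrees, less where a joint would pass 70% of its speed; a pose out of reach is approached as far as the arm can. A call is refused whole if a number of a shift passes 62.5 or a number of a turn 10.7, either way. A call with a gripper value outside its range is refused whole. The fingers move at their own pace and stop on an object; "newtons" is the grip in N (left out, the last holds). Time passes only in rows, so rows that do not move let the fingers close. It gives the time, the measured TCP pose, the force, the opening and the grip force at its end, in the units of the state.
- telemetry.get_state(): the state, without advancing time (a new reading comes with each control period).
- viewer.camera(name): name is "scene" or "top" or "wrist"; returns the picture (400x640x3 uint8, blue, green, red); there is no depth.
- viewer.calibration(name): a dict with "vfov" (degrees; the focal length in pixels is half the picture's height over the tangent of half this angle, whatever the lens; pixels are square), "cx", "cy" (the principal point, pixels), "D" ([k1, k2, p1, p2, k3] as OpenCV has them; the pictures are not rectified), "R" (3x3) and "t" (3): a world point X has camera coordinates R X + t; the wrist camera has in their place "mount" (4x4, takes a point from camera to tool coordinates, whose origin is the TCP and whose axes are the flange's). Camera axes: x right, y down, z forward; pixel columns grow to the right and rows downward; lengths in m; the calibration is good to about 2 mm. A picture is of the moment at which its call begins: read the wrist's pose just before it. calibration takes no time and is no camera call.
- workorder.finish_job(): hands the job in; it is judged then, once.
The state is a dict: "t": time; "q": joint angles; "joint_velocities": joint speeds; "tau": joint torques, N m; "ee_pos": TCP position; "tool_rot": TCP orientation; "ft_force": force on the tool from outside, world axes, zero at the start; "moment": the same for the moment, N m; "finger_gap": finger opening in m; "grip_force": force on a finger pad.
Only numpy, scipy, OpenCV 4.12 (cv2) and the standard library are available. Lean on these libraries where they do the work, as an engineer would, in place of code of your own. Each camera call takes 0.05 s, during which the arm holds its last target. There are 200 camera calls.

### The job

Open the display case's cover to about upright, then set every half-round cheese portion upright in the case, golden orange-rinded ones in the row with the golden sample tag and green-rinded herb ones in the row with the green-rinded sample tag: one to a dark pad, centred and square to the case with its flat faces to front and rear, filling each row from its tag without gaps. Then lower the cover gently until it lies fully closed on its stop; leave the jars, the red cheese, the knife and the bowl where they are.

Things in the scene. Friction and masses are not known exactly. Their poses are not given: they have to be found in the camera images.
- case: cheese display case, fixed, a little turned; in mm: 236 deep (x, rear = +x, away from the robot), 300 wide (y); deck 12 above the counter. Clear side and rear walls, 5 thick, top at 74; in front a lip 8 above the deck; at the rear a dark ledge from x = +75 to the wall, 14 above the deck. Rows of three dark pads, 46 x 62: front x = -55, rear x = +41; y = +30, -38, -106. Origin: centre of underside
- front_1 (a point): centre of a dark pad on the deck, front row, first, next to the sample tag; 12 above the counter; axes as the case
- front_2 (a point): centre of a dark pad on the deck, front row, middle; 12 above the counter; axes as the case
- front_3 (a point): centre of a dark pad on the deck, front row, last, farthest from the tag; 12 above the counter; axes as the case
- rear_1 (a point): centre of a dark pad on the deck, rear row, first, next to the sample tag; 12 above the counter; axes as the case
- rear_2 (a point): centre of a dark pad on the deck, rear row, middle; 12 above the counter; axes as the case
- rear_3 (a point): centre of a dark pad on the deck, rear row, last, farthest from the tag; 12 above the counter; axes as the case
- cover (a joint): angle of the clear cover (rad): 0 = lying closed on its stop on the side walls, 1.6 = fully open, a little past upright. Hinged along y on the case's rear top edge; panel 222 long, 304 wide, 5 thick. A stiff hinge: it stays where it is left; about 6 N at the bar to lift it, 1 to 4 N to lower it
- cover_hinge (a point): middle of the hinge line, rear top edge of the case, 74 above the counter; the axis runs along the case's y
- cover_handle (a point): middle of the cover's red round grip bar: 12 diameter, 140 long along the case's y, 264 from the hinge line and in the plane of the cover, its axis 42 beyond the panel's free edge, on thin brackets 65 either side of the middle; 74 above the counter when closed
- tag_gold: sample tag of the golden cheese, fixed at the left (+y) end of one row: 36 square dark wood foot, 8 thick, carrying a miniature golden half-round with orange rind; 43 tall. The row it stands in (case x below 0: front, above 0: rear) is the row for golden cheese. Origin under its foot
- tag_herb: sample tag of the herb cheese, same build with a miniature pale, green-rinded half-round, at the left end of the other row: that row is for herb cheese. Origin under its foot
- gold1: half-round cheese portion, golden with an orange rind. Stands on its flat cut base, in mm: 44 thick (x), 56 wide (y), 56 tall (z up); lower 28 straight-sided, above it a half cylinder of radius 28 along x; the two faces square to x are flat. 0.09 to 0.18 kg. Origin at the centre of the base. May be absent.
- gold2: half-round cheese portion, golden with an orange rind. Stands on its flat cut base, in mm: 44 thick (x), 56 wide (y), 56 tall (z up); lower 28 straight-sided, above it a half cylinder of radius 28 along x; the two faces square to x are flat. 0.09 to 0.18 kg. Origin at the centre of the base. May be absent.
- gold3: half-round cheese portion, golden with an orange rind. Stands on its flat cut base, in mm: 44 thick (x), 56 wide (y), 56 tall (z up); lower 28 straight-sided, above it a half cylinder of radius 28 along x; the two faces square to x are flat. 0.09 to 0.18 kg. Origin at the centre of the base. May be absent.
- herb1: half-round cheese portion, pale cream with dark herb specks and a dark green rind, a small cream label on top. Stands on its flat cut base, in mm: 44 thick (x), 56 wide (y), 56 tall (z up); lower 28 straight-sided, above it a half cylinder of radius 28 along x; the two faces square to x are flat. 0.09 to 0.18 kg. Origin at the centre of the base. May be absent.
- herb2: half-round cheese portion, pale cream with dark herb specks and a dark green rind, a small cream label on top. Stands on its flat cut base, in mm: 44 thick (x), 56 wide (y), 56 tall (z up); lower 28 straight-sided, above it a half cylinder of radius 28 along x; the two faces square to x are flat. 0.09 to 0.18 kg. Origin at the centre of the base. May be absent.
- herb3: half-round cheese portion, pale cream with dark herb specks and a dark green rind, a small cream label on top. Stands on its flat cut base, in mm: 44 thick (x), 56 wide (y), 56 tall (z up); lower 28 straight-sided, above it a half cylinder of radius 28 along x; the two faces square to x are flat. 0.09 to 0.18 kg. Origin at the centre of the base. May be absent.
- honey_jar: amber jar, 60 diameter, 60 tall, loose; leave alone; origin under its base
- chutney_jar: green jar, 56 diameter, 55 tall, loose; leave alone; origin under its base
- red_wheel: small red-waxed whole cheese, 84 diameter, 34 tall, loose; leave alone; origin under its base
- cheese_knife: flat cheese knife lying on the counter, 200 long, loose; leave alone
- taster_bowl: blue bowl, 90 diameter, 40 tall, loose; leave alone; origin under its base
Not all that is in view belongs to the job. What is shaped like the gold1 but blue or pink is not meant.

How it is judged:
On the way, in this order (a step that is already met when the one before it is completed fails the run):
1. the cover is raised to about upright (beyond 1.25 rad) (value of joint cover above 1.25 rad), for 0.2 s.
2. with the cover open, every cheese present stands on its pad in the row of its tag, filled from the tag (((x of tag_gold in the frame of case below 0 m and (horizontal distance between gold1 and front_1 below 0.014 m or horizontal distance between gold1 and front_2 below 0.014 m or horizontal distance between gold1 and front_3 below 0.014 m) and (horizontal distance between gold2 and front_1 below 0.014 m or horizontal distance between gold2 and front_2 below 0.014 m or horizontal distance between gold2 and front_3 below 0.014 m) and (horizontal distance between gold3 and front_1 below 0.014 m or horizontal distance between gold3 and front_2 below 0.014 m or horizontal distance between gold3 and front_3 below 0.014 m) and horizontal distance between any of gold1, gold2, gold3 and front_1 below 0.014 m and (horizontal distance between any of gold1, gold2, gold3 and front_2 below 0.014 m or horizontal distance between each of gold1, gold2, gold3 and front_3 above 0.014 m)) or (x of tag_gold in the frame of case above 0 m and (horizontal distance between gold1 and rear_1 below 0.014 m or horizontal distance between gold1 and rear_2 below 0.014 m or horizontal distance between gold1 and rear_3 below 0.014 m) and (horizontal distance between gold2 and rear_1 below 0.014 m or horizontal distance between gold2 and rear_2 below 0.014 m or horizontal distance between gold2 and rear_3 below 0.014 m) and (horizontal distance between gold3 and rear_1 below 0.014 m or horizontal distance between gold3 and rear_2 below 0.014 m or horizontal distance between gold3 and rear_3 below 0.014 m) and horizontal distance between any of gold1, gold2, gold3 and rear_1 below 0.014 m and (horizontal distance between any of gold1, gold2, gold3 and rear_2 below 0.014 m or horizontal distance between each of gold1, gold2, gold3 and rear_3 above 0.014 m))) and ((x of tag_herb in the frame of case below 0 m and (horizontal distance between herb1 and front_1 below 0.014 m or horizontal distance between herb1 and front_2 below 0.014 m or horizontal distance between herb1 and front_3 below 0.014 m) and (horizontal distance between herb2 and front_1 below 0.014 m or horizontal distance between herb2 and front_2 below 0.014 m or horizontal distance between herb2 and front_3 below 0.014 m) and (horizontal distance between herb3 and front_1 below 0.014 m or horizontal distance between herb3 and front_2 below 0.014 m or horizontal distance between herb3 and front_3 below 0.014 m) and horizontal distance between any of herb1, herb2, herb3 and front_1 below 0.014 m and (horizontal distance between any of herb1, herb2, herb3 and front_2 below 0.014 m or horizontal distance between each of herb1, herb2, herb3 and front_3 above 0.014 m)) or (x of tag_herb in the frame of case above 0 m and (horizontal distance between herb1 and rear_1 below 0.014 m or horizontal distance between herb1 and rear_2 below 0.014 m or horizontal distance between herb1 and rear_3 below 0.014 m) and (horizontal distance between herb2 and rear_1 below 0.014 m or horizontal distance between herb2 and rear_2 below 0.014 m or horizontal distance between herb2 and rear_3 below 0.014 m) and (horizontal distance between herb3 and rear_1 below 0.014 m or horizontal distance between herb3 and rear_2 below 0.014 m or horizontal distance between herb3 and rear_3 below 0.014 m) and horizontal distance between any of herb1, herb2, herb3 and rear_1 below 0.014 m and (horizontal distance between any of herb1, herb2, herb3 and rear_2 below 0.014 m or horizontal distance between each of herb1, herb2, herb3 and rear_3 above 0.014 m))) and angle between the x axis of each of gold1, gold2, gold3, herb1, herb2, herb3 and the x axis of case, either way round below 0.17 rad and angle between each of gold1, gold2, gold3, herb1, herb2, herb3's own z axis and vertical below 0.1 rad and z of each of gold1, gold2, gold3, herb1, herb2, herb3 in the frame of case below 0.018 m and linear speed of each of gold1, gold2, gold3, herb1, herb2, herb3 below 0.03 m/s and value of joint cover above 0.3 rad), for 0.2 s.
3. the cover lies closed on its stop (value of joint cover below 0.04 rad), for 0.2 s.
At the end, for the whole second after the job is handed in: Every cheese present is at rest, upright (0.1 rad), within 14 mm of a pad centre in its own tag's row, within 0.17 rad of square to the case (either way round), each row filled from the pad next to the tag without gaps; the cover is within 0.04 rad of closed (((x of tag_gold in the frame of case below 0 m and (horizontal distance between gold1 and front_1 below 0.014 m or horizontal distance between gold1 and front_2 below 0.014 m or horizontal distance between gold1 and front_3 below 0.014 m) and (horizontal distance between gold2 and front_1 below 0.014 m or horizontal distance between gold2 and front_2 below 0.014 m or horizontal distance between gold2 and front_3 below 0.014 m) and (horizontal distance between gold3 and front_1 below 0.014 m or horizontal distance between gold3 and front_2 below 0.014 m or horizontal distance between gold3 and front_3 below 0.014 m) and horizontal distance between any of gold1, gold2, gold3 and front_1 below 0.014 m and (horizontal distance between any of gold1, gold2, gold3 and front_2 below 0.014 m or horizontal distance between each of gold1, gold2, gold3 and front_3 above 0.014 m)) or (x of tag_gold in the frame of case above 0 m and (horizontal distance between gold1 and rear_1 below 0.014 m or horizontal distance between gold1 and rear_2 below 0.014 m or horizontal distance between gold1 and rear_3 below 0.014 m) and (horizontal distance between gold2 and rear_1 below 0.014 m or horizontal distance between gold2 and rear_2 below 0.014 m or horizontal distance between gold2 and rear_3 below 0.014 m) and (horizontal distance between gold3 and rear_1 below 0.014 m or horizontal distance between gold3 and rear_2 below 0.014 m or horizontal distance between gold3 and rear_3 below 0.014 m) and horizontal distance between any of gold1, gold2, gold3 and rear_1 below 0.014 m and (horizontal distance between any of gold1, gold2, gold3 and rear_2 below 0.014 m or horizontal distance between each of gold1, gold2, gold3 and rear_3 above 0.014 m))) and ((x of tag_herb in the frame of case below 0 m and (horizontal distance between herb1 and front_1 below 0.014 m or horizontal distance between herb1 and front_2 below 0.014 m or horizontal distance between herb1 and front_3 below 0.014 m) and (horizontal distance between herb2 and front_1 below 0.014 m or horizontal distance between herb2 and front_2 below 0.014 m or horizontal distance between herb2 and front_3 below 0.014 m) and (horizontal distance between herb3 and front_1 below 0.014 m or horizontal distance between herb3 and front_2 below 0.014 m or horizontal distance between herb3 and front_3 below 0.014 m) and horizontal distance between any of herb1, herb2, herb3 and front_1 below 0.014 m and (horizontal distance between any of herb1, herb2, herb3 and front_2 below 0.014 m or horizontal distance between each of herb1, herb2, herb3 and front_3 above 0.014 m)) or (x of tag_herb in the frame of case above 0 m and (horizontal distance between herb1 and rear_1 below 0.014 m or horizontal distance between herb1 and rear_2 below 0.014 m or horizontal distance between herb1 and rear_3 below 0.014 m) and (horizontal distance between herb2 and rear_1 below 0.014 m or horizontal distance between herb2 and rear_2 below 0.014 m or horizontal distance between herb2 and rear_3 below 0.014 m) and (horizontal distance between herb3 and rear_1 below 0.014 m or horizontal distance between herb3 and rear_2 below 0.014 m or horizontal distance between herb3 and rear_3 below 0.014 m) and horizontal distance between any of herb1, herb2, herb3 and rear_1 below 0.014 m and (horizontal distance between any of herb1, herb2, herb3 and rear_2 below 0.014 m or horizontal distance between each of herb1, herb2, herb3 and rear_3 above 0.014 m))) and angle between the x axis of each of gold1, gold2, gold3, herb1, herb2, herb3 and the x axis of case, either way round below 0.17 rad and angle between each of gold1, gold2, gold3, herb1, herb2, herb3's own z axis and vertical below 0.1 rad and z of each of gold1, gold2, gold3, herb1, herb2, herb3 in the frame of case below 0.018 m and linear speed of each of gold1, gold2, gold3, herb1, herb2, herb3 below 0.03 m/s and value of joint cover below 0.04 rad); the robot touches nothing.
It fails at once if the cover is slammed (faster than 1 rad/s within 0.3 rad of closed) (value of joint cover below 0.3 rad and velocity of joint cover below -1 rad/s).
It fails at once if a jar, the red cheese, the knife or the bowl is moved more than 50 mm (distance of any of honey_jar, chutney_jar, red_wheel, cheese_knife, taster_bowl from where it was at the start of the episode above 0.05 m).
Of gold1, gold2, gold3 only 2 to 3 are there at a start; the rules pass over those that are not, and their reading is None.
Of herb1, herb2, herb3 only 2 to 3 are there at a start; the rules pass over those that are not, and their reading is None.
At some moment in a run one of gold1, gold2, gold3, herb1, herb2, herb3 may be knocked a few centimetres aside while the robot is not near it.
It also fails if it takes over 210 s, if anything falls off the work surface, if the arm or the gripper's body presses on something with over 40 N, if the wrist force passes 120 N, or if a joint passes its speed limit or range.

## Working session

There is one attempt and no reset: what is moved stays moved. The work goes in short steps, Python scripts to look and compute and a tool call to move; the robot and the scene stay as the last step left them, time stands still between calls to the robot, and variables do not carry over. Pictures are saved under pics/ and viewed, at most 14 in all, crops included, and the job is handed in when it is done.

Besides the shell and the picture viewer there is one more tool, called as a command line: name --argument value ..., lists and objects as JSON in quotes. send_rows: Moves the arm, as the interface text tells. Its arguments: {"type":"object","properties":{"series":{"type":"array"},"newtons":{"type":"number"}},"required":["series"]}

```bash
mkdir -p pics
cat > h.py <<'E'
import numpy as np, cv2
from station import telemetry, viewer, workorder
from scipy.spatial.transform import Rotation as Ro
def K(c,h=400):
    f=h/2/np.tan(np.radians(c['vfov'])/2); return np.array([[f,0,c['cx']],[0,f,c['cy']],[0,0,1.]])
def cam(name,s=None):
    c=viewer.calibration(name)
    if name!='wrist': return K(c),np.array(c['D'],float),np.array(c['R']),np.array(c['t'])
    s=s or telemetry.get_state(); T=np.eye(4); T[:3,:3]=Ro.from_quat(s['tool_rot']).as_matrix(); T[:3,3]=s['ee_pos']
    M=np.linalg.inv(T@np.array(c['mount'])); return K(c),np.array(c['D'],float),M[:3,:3],M[:3,3]
def ray(cm,uv):
    k,D,R,t=cm; p=cv2.undistortPoints(np.array(uv,float).reshape(-1,1,2),k,D).reshape(-1,2)
    return -R.T@t, np.c_[p,np.ones(len(p))]@R
def onz(cm,uv,z):
    o,d=ray(cm,uv); z=np.broadcast_to(z,len(d)); return o+d*((z-o[2])/d[:,2])[:,None]
def proj(cm,X):
    k,D,R,t=cm; return cv2.projectPoints(np.array(X,float).reshape(-1,1,3),cv2.Rodrigues(R)[0],t,k,D)[0].reshape(-1,2)
def tri(c1,u1,c2,u2):
    o1,d1=ray(c1,u1);o2,d2=ray(c2,u2);out=[]
    for a,b in zip(d1,d2):
        s=np.linalg.lstsq(np.c_[a,-b],o2-o1,rcond=None)[0]; p,q=o1+s[0]*a,o2+s[1]*b
        out.append(np.r_[(p+q)/2,np.linalg.norm(p-q)])
    return np.array(out)
def shot(name,f):
    s=telemetry.get_state(); im=viewer.camera(name).copy(); cv2.imwrite('pics/'+f,im); return cam(name,s),im
E
python3 - <<'E'
from h import *
for n in ('scene','top'):
    cm,im=shot(n,n+'0.png'); print(n,-cm[2].T@cm[3])
print(viewer.calibration('wrist')); print(telemetry.get_state())
E
```

```text
scene [1.3680296  0.68288328 1.2115658 ]
top [0.36503516 0.03312017 1.1352587 ]
{'vfov': 62.12613849324299, 'cx': 320.62040830761293, 'cy': 199.78379896168346, 'D': array([0.01294403, 0.        , 0.        , 0.        , 0.        ]), 'mount': array([[ 5.58577231e-04, -9.64892533e-01, -2.62644415e-01,
         6.66996699e-02],
       [ 9.99999074e-01,  2.12975976e-04,  1.34431865e-03,
         7.22507846e-05],
       [-1.24118608e-03, -2.62644922e-01,  9.64891758e-01,
        -1.46242346e-01],
       [ 0.00000000e+00,  0.00000000e+00,  0.00000000e+00,
         1.00000000e+00]])}
{'t': 0.1, 'q': array([-1.38087643e+00,  2.64671045e-01,  1.60523243e+00, -1.58906823e-05,
        1.27370843e+00, -3.69266980e-02]), 'joint_velocities': array([ 0.00209711, -0.00150936, -0.00399158,  0.00029469,  0.00221159,
        0.00060394]), 'tau': array([ 2.96789494e-04, -5.03616929e+01, -3.58071041e+01,  7.30507169e-02,
        2.33051204e-02, -5.23520009e-05]), 'ee_pos': array([ 0.15166546, -0.65707933,  0.23751978]), 'tool_rot': array([ 9.93573700e-01,  1.13182521e-01, -8.47303365e-05, -1.00609252e-03]), 'ft_force': array([-0.07241361,  0.12859595,  0.17629935]), 'moment': array([ 0.06388581, -0.00731479, -0.01798924]), 'grip_force': 0.0, 'finger_gap': 0.08781075481113226}
```

View pics/scene0.png

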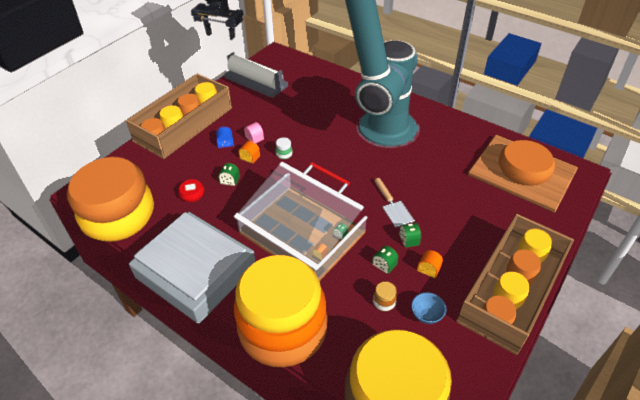

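View pics/top0.png

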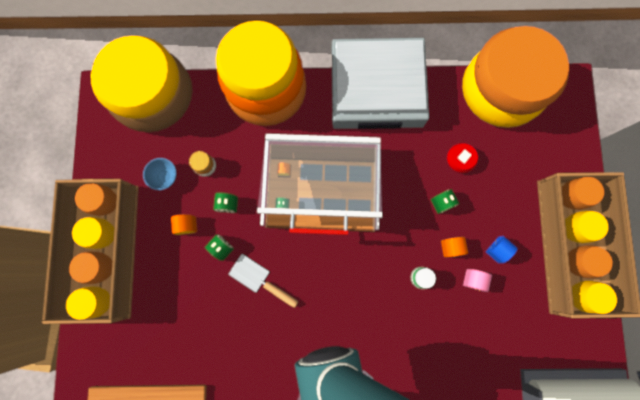

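The top view shows the case in the middle (about x 260-382, y 133-230). The gold tag is in the rear row at (284,168) and the herb tag in the front row at (282,203). Gold portions are at (183,224) and (455,246), and herb portions at (226,202), (218,247) and (444,202). I'll look at enlarged crops next.

Run:
```python
from h import *
im=cv2.imread('pics/top0.png')
cv2.imwrite('pics/ca.png',cv2.resize(im[125:275,140:300],None,fx=5,fy=4*1.0 if 0 else 5,interpolation=cv2.INTER_CUBIC)[:600*2][:750][:, :800][:600])
a=cv2.resize(im[170:270,160:260],None,fx=4,fy=4,interpolation=cv2.INTER_CUBIC)
b=cv2.resize(im[180:280,410:510],None,fx=4,fy=4,interpolation=cv2.INTER_CUBIC)
cv2.imwrite('pics/ca.png',np.hstack([a,b]))
cv2.imwrite('pics/cb.png',cv2.resize(im[125:245,250:400],None,fx=5,fy=5,interpolation=cv2.INTER_CUBIC))
```

```text
(no output)
```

View pics/ca.png

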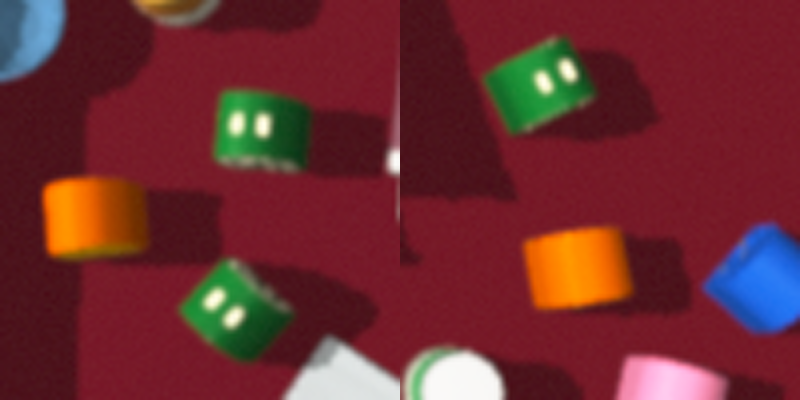

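View pics/cb.png

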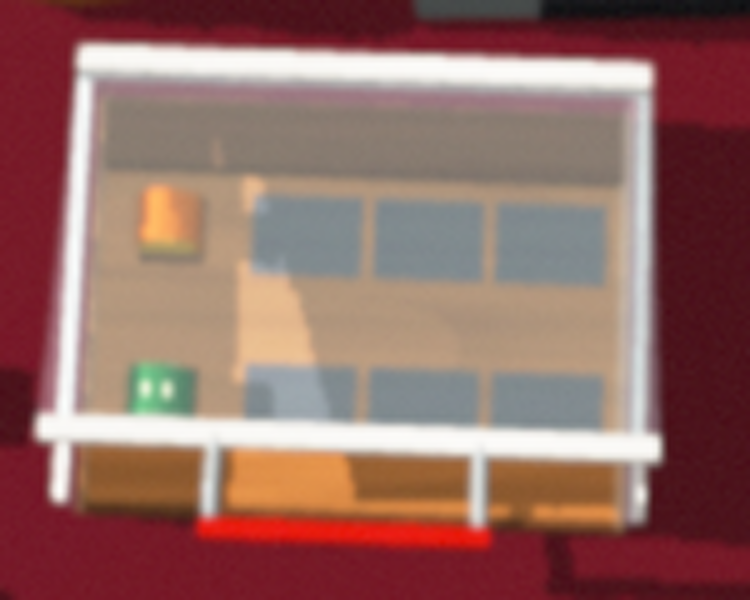

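The crops show every portion standing. Two are gold and three are herb, each herb with two cream label marks. Rear pad centres are at crop (307,236), (428,241) and (550,245), and the bar ends at (198,527) and (490,537).

Run:
```python
from h import *
np.set_printoptions(precision=4,suppress=True)
c=cam('top'); s=cam('scene'); 
f=lambda p,o,k:(np.array(p,float)+.5)/k-.5+np.array(o)
B=lambda p:f(p,(250,125),5)
pad=onz(c,B([(307,236),(428,241),(550,245)]),.012); print('pads',pad)
bar=onz(c,B([(198,527),(490,537)]),.074); print('bar',bar)
d=pad[0]-pad[2]; th1=np.arctan2(d[1],d[0])-np.pi/2; d=bar[0]-bar[1]; th2=np.arctan2(d[1],d[0])-np.pi/2
w=onz(c,B([(78,52),(654,70)]),.074); d=w[0]-w[1]; th3=np.arctan2(d[1],d[0])-np.pi/2
print('yaw',th1,th2,th3)
th=(th1+th3)/2; R=np.array([[np.cos(th),-np.sin(th)],[np.sin(th),np.cos(th)]])
o1=pad[1,:2]-R@[.041,-.038]; o2=bar.mean(0)[:2]-R@[-.146,0]; print('org',o1,o2,w.mean(0))
A=lambda p:f(p,(160,170),4); Bb=lambda p:f((np.array(p)-[400,0]),(410,180),4)
for n,uv in dict(h1=A([(262,127)]),h2=A([(236,310)]),g1=A([(96,216)]),h3=Bb([(541,87)]),g2=Bb([(578,267)])).items(): print(n,uv,onz(c,uv,.045))
# bar height check from two views: project candidate bar mid to scene
for z in(.06,.074,.09):
    m=onz(c,B([(344,532)]),z); print(z,proj(s,m))
print(proj(s,pad))
```

```text
pads [[ 0.6326  0.0726  0.012 ]
 [ 0.6289  0.005   0.012 ]
 [ 0.6258 -0.0631  0.012 ]]
bar [[ 0.4642  0.1277  0.074 ]
 [ 0.4575 -0.0232  0.074 ]]
yaw -0.049568410584012845 -0.044883530543478045 -0.0446816158517056
org [0.5898 0.0449] [0.6067 0.0454] [0.7134 0.0386 0.074 ]
h1 [[225.125 201.375]] [[0.5459 0.3027 0.045 ]]
h2 [[218.625 247.125]] [[0.4236 0.3166 0.045 ]]
g1 [[183.625 223.625]] [[0.487  0.4118 0.045 ]]
h3 [[444.875 201.375]] [[ 0.5394 -0.2865  0.045 ]]
g2 [[454.125 246.375]] [[ 0.4192 -0.3041  0.045 ]]
0.06 [[327.825  194.4545]]
0.074 [[327.9981 191.009 ]]
0.09 [[328.1983 187.0215]]
[[300.3447 242.7665]
 [283.1173 231.8158]
 [266.3232 221.3242]]
```

```bash
python3 -c "
import cv2
im=cv2.imread('pics/scene0.png');cv2.imwrite('pics/cs.png',cv2.resize(im[120:320,210:460],None,fx=3,fy=3,interpolation=cv2.INTER_CUBIC))"
```

```text
(no output)
```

View pics/cs.png

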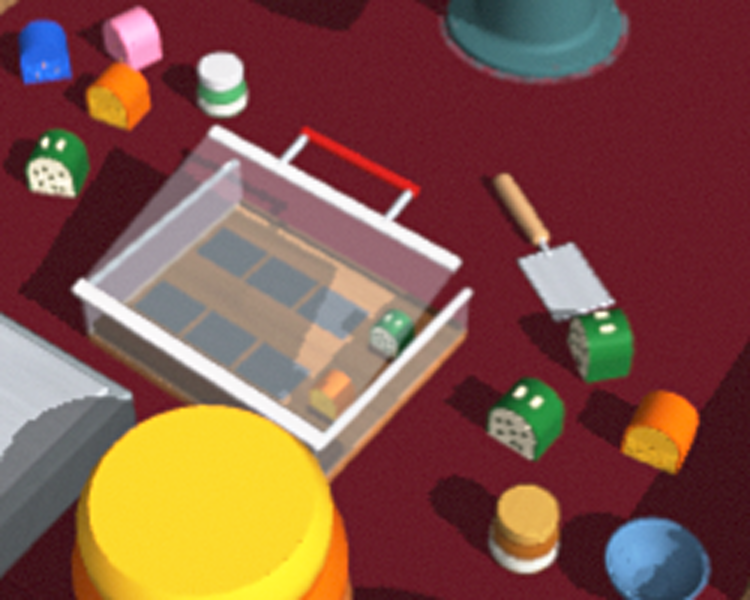

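The scene crop shows the cover already partly raised: bar ends at crop (306,130) and (418,190), with the free edge well above the side walls. I'll triangulate the bar and the cheese faces.

Run:
```python
from h import *
np.set_printoptions(precision=4,suppress=True)
c=cam('top'); s=cam('scene'); 
f=lambda p,o,k:(np.array(p,float)+.5)/k-.5+np.array(o)
B=lambda p:f(p,(250,125),5); S=lambda p:f(p,(210,120),3)
t=tri(c,B([(198,527),(490,537),(307,236),(550,245)]),s,S([(418,190),(306,130),(273,370),(168,306)])); print(t)
th=-.047; R=np.array([[np.cos(th),-np.sin(th)],[np.sin(th),np.cos(th)]])
o=np.array([.5898,.0449])
print('bar in case',(t[:2,:2]-o)@R, 'walltop', (onz(c,B([(78,48),(654,66)]),.074)[:,:2]-o)@R)
b=(t[:2,:2]-o)@R; b=np.r_[b.mean(0),t[:2,2].mean()]; print(b,'ang',np.arctan2(b[2]-.074,.118-b[0]),'rad',np.hypot(b[2]-.074,.118-b[0]))
A=lambda p:f(p,(160,170),4); Bb=lambda p:f((np.array(p)-[400,0]),(410,180),4)
# label midpoint of herbs
print(tri(c,np.r_[A([(250,125)]),A([(224,307)]),Bb([(556,77)])],s,S([(528,398),(604,322),(54,144)])))
```

```text
[[ 0.4569  0.1223  0.1455  0.0024]
 [ 0.4502 -0.0178  0.1457  0.0037]
 [ 0.6325  0.0731  0.0112  0.001 ]
 [ 0.6267 -0.064   0.0104  0.0018]]
bar in case [[-0.1364  0.0711]
 [-0.1365 -0.0692]] walltop [[ 0.1256  0.1539]
 [ 0.1263 -0.1547]]
[-0.1364  0.0009  0.1456] ang 0.2742878508341189 rad 0.2643031095842002
[[ 0.5465  0.309   0.0513  0.0005]
 [ 0.4252  0.3226  0.0526  0.0001]
 [ 0.5441 -0.2935  0.0514  0.0032]]
```

```bash
cat >> h.py <<'E'
def down(yaw): return Ro.from_euler('z',yaw)*Ro.from_quat([1,0,0,0])
def plan(pos,rot,n,op,start=None):
    """rows from the present pose to pos/rot in n equal parts, rounded; returns pose reached"""
    if start is None:
        s=telemetry.get_state(); start=(np.array(s['ee_pos']),Ro.from_quat(s['tool_rot']))
    p,r=start; rv=(r.inv()*rot).as_rotvec()/n; r0=r; p0=p; rows=[]
    for i in range(1,n+1):
        tgt=p0+(np.array(pos)-p0)*i/n; sh=np.round(r.inv().apply(tgt-p)*1000,0 if i<n else 1); tu=np.round(np.degrees((r.inv()*(r0*Ro.from_rotvec(rv*i))).as_rotvec()),1)
        rows.append([float(x) for x in (*sh,*tu,op)]); p=p+r.apply(sh/1000); r=r*Ro.from_rotvec(np.radians(tu))
    print('[['+','.join('['+','.join('%g'%x for x in R)+']' for R in rows)+']]'); return p,r
TH=-.047; O=np.array([.5898,.0449])
def case(x,y,z): return np.r_[O+[np.cos(TH)*x-np.sin(TH)*y,np.sin(TH)*x+np.cos(TH)*y],z]
def bar(a): return case(.118-.264*np.cos(a),0,.074+.264*np.sin(a))
E
python3 - <<'E'
from h import *
y=np.pi/2+TH; b=bar(.274); print(b)
st=plan(b+[0,0,.08],down(y),10,.34); st=plan(b+[0,0,.08],down(y),8,.34,st)
E
```

```text
[0.45379854 0.05129678 0.14543428]
[[[45,-62,1,-0,-0,-7.4,0.34],[53,-56,2,-0,-0,-7.5,0.34],[60,-48,1,-0,-0,-7.4,0.34],[66,-41,1,-0,-0,-7.4,0.34],[70,-31,2,-0,-0,-7.5,0.34],[74,-22,1,-0,-0.1,-7.4,0.34],[76,-13,1,-0.1,0,-7.4,0.34],[77,-2,1,0,0,-7.4,0.34],[77,7,2,0,0,-7.5,0.34],[74.7,17.2,0.8,0,0,-7.4,0.34]]]
[[[0,-0,0,0,0,-0,0.34],[0,-0,0,0,0,-0,0.34],[0,-0,0,0,0,-0,0.34],[0,-0,0,0,0,-0,0.34],[0,-0,0,0,0,-0,0.34],[0,-0,0,0,0,-0,0.34],[0,-0,0,0,0,-0,0.34],[0,-0,0,0,0,-0,0.34]]]
```

send_rows --series '[[[22,-31,0,0,0,-7.4,0.34],[26,-28,0,0,0,-7.5,0.34],[30,-24,0,0,0,-7.4,0.34],[33,-20,0,0,0,-7.4,0.34],[35,-15,0,0,0,-7.5,0.34],[37,-11,0,0,0,-7.4,0.34],[38,-6,0,0,0,-7.4,0.34],[38,-1,0,0,0,-7.4,0.34],[38,4,0,0,0,-7.5,0.34],[37,9,0,0,0,-7.4,0.34]]]' --newtons 40

```text
t: 1.35
ee_pos: [0.3035, -0.3049, 0.2383]
tool_rot: [0.722, 0.692, 0.0, -0.0]
ft_force: [0.9, 0.1, -1.5]
finger_gap: 0.03
grip_force: 0.0
```

Run:
```python
from h import *
st=plan(bar(.274)+[0,0,.08],down(np.pi/2+TH),9,.34)
```

```text
[[[40,15,1,-0,-0,0,0.34],[41,15,2,-0,-0,0,0.34],[40,15,1,-0,-0,0.1,0.34],[40,15,2,-0,-0,-0,0.34],[40,15,1,-0,-0,0,0.34],[41,15,2,-0,-0,0,0.34],[40,15,1,-0,-0,0.1,0.34],[40,14,2,-0,-0,-0,0.34],[40.6,15.2,1,-0,-0,0,0.34]]]
```

send_rows --series '[[[40,15,1,0,0,0,0.34],[41,15,2,0,0,0,0.34],[40,15,1,0,0,0,0.34],[40,15,2,0,0,0,0.34],[40,15,1,0,0,0,0.34],[41,15,2,0,0,0,0.34],[40,15,1,0,0,0,0.34],[40,14,2,0,0,0,0.34],[41,15,1,0,0,0,0.34],[0,0,0,0,0,0,0.34]]]'

```text
t: 2.6
ee_pos: [0.4546, 0.052, 0.2252]
tool_rot: [0.722, 0.692, -0.0, -0.0]
ft_force: [-0.0, -1.6, -0.1]
finger_gap: 0.0297
grip_force: 0.0
```

Run:
```python
from h import *
cm,im=shot('wrist','w1.png'); s=telemetry.get_state(); print(s['ee_pos'])
b=bar(.274); print(proj(cm,[b,b+[0,.07,0],b-[0,.07,0],s['ee_pos']]))
st=plan(b+[0,0,-.019],down(np.pi/2+TH),4,.34)
```

```text
[0.45412687 0.05071532 0.22517357]
[[320.17340617 207.98929   ]
 [315.58100733 105.57921421]
 [324.10090461 295.60766803]
 [320.49388447 256.86996883]]
[[[0,-0,25,-0,0,0,0.34],[0,-0,24,-0,0,0.1,0.34],[0,-0,25,-0.1,0,0,0.34],[0.6,-0.3,24.7,0,0,0.1,0.34]]]
```

View pics/w1.png

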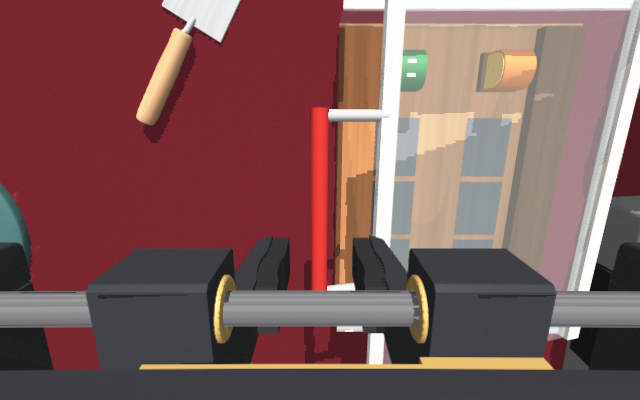

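The wrist view shows the bar at column 320, midway between the fingers, with its end at row 108, as predicted. I'll descend and grip.

send_rows --series '[[[0,0,25,0,0,0,0.34],[0,0,25,0,0,0,0.34],[0,0,25,0,0,0,0.34],[0,0,24,0,0,0,0.34],[0,0,0,0,0,0,0.34],[0,0,0,0,0,0,0],[0,0,0,0,0,0,0],[0,0,0,0,0,0,0],[0,0,0,0,0,0,0]]]' --newtons 40

```text
t: 3.78
ee_pos: [0.4533, 0.0496, 0.1273]
tool_rot: [0.724, 0.69, -0.001, -0.001]
ft_force: [-4.7, -0.7, 2.5]
finger_gap: 0.0096
grip_force: 39.4
```

```bash
cat > arc.py <<'E'
from h import *; import sys
a0,a1,n=map(float,sys.argv[1:4]); n=int(n); p=bar(a0); q=[]
for i in range(1,n+1):
    a=a0+(a1-a0)*i/n; r=down(np.pi/2+TH); q.append(np.round(r.inv().apply(bar(a)-p)*1000)); p=p+r.apply(q[-1]/1000)
print([[ [float(v) for v in x]+[0,0,0,0] for x in q]])
E
python3 arc.py .274 .9 8;python3 arc.py .9 1.54 8
```

```text
[[[-0.0, 6.0, -20.0, 0, 0, 0, 0], [0.0, 8.0, -19.0, 0, 0, 0, 0], [-0.0, 10.0, -18.0, 0, 0, 0, 0], [-0.0, 10.0, -18.0, 0, 0, 0, 0], [0.0, 12.0, -17.0, 0, 0, 0, 0], [-0.0, 14.0, -15.0, 0, 0, 0, 0], [-0.0, 14.0, -15.0, 0, 0, 0, 0], [-0.0, 16.0, -13.0, 0, 0, 0, 0]]]
[[[0.0, 17.0, -12.0, 0, 0, 0, 0], [0.0, 18.0, -12.0, 0, 0, 0, 0], [0.0, 19.0, -9.0, 0, 0, 0, 0], [0.0, 19.0, -8.0, 0, 0, 0, 0], [0.0, 20.0, -7.0, 0, 0, 0, 0], [0.0, 21.0, -4.0, 0, 0, 0, 0], [0.0, 21.0, -4.0, 0, 0, 0, 0], [0.0, 21.0, -1.0, 0, 0, 0, 0]]]
```

send_rows --series '[[[0,6,-20,0,0,0,0],[0,8,-19,0,0,0,0],[0,10,-18,0,0,0,0],[0,10,-18,0,0,0,0],[0,12,-17,0,0,0,0],[0,14,-15,0,0,0,0],[0,14,-15,0,0,0,0],[0,16,-13,0,0,0,0],[0,0,0,0,0,0,0]]]'

```text
t: 4.9
ee_pos: [0.5453, 0.0451, 0.2625]
tool_rot: [0.724, 0.69, 0.0, 0.001]
ft_force: [1.8, -3.0, -0.4]
finger_gap: 0.0102
grip_force: 39.5
```

send_rows --series '[[[0,17,-12,0,0,0,0],[0,18,-12,0,0,0,0],[0,19,-9,0,0,0,0],[0,19,-8,0,0,0,0],[0,20,-7,0,0,0,0],[0,21,-4,0,0,0,0],[0,21,-4,0,0,0,0],[0,20,-1,0,0,0,0],[0,0,0,0,0,0,0],[0,0,0,0,0,0,0]]]'

```text
t: 6.15
ee_pos: [0.6978, 0.0376, 0.3146]
tool_rot: [0.724, 0.69, -0.002, -0.001]
ft_force: [2.9, -3.7, -20.8]
finger_gap: 0.009
grip_force: 41.2
```

Run:
```python
from h import *
s=telemetry.get_state(); g=s['ee_pos']+[0,0,.019]; h=case(.118,0,.074); print(g,h,np.arctan2(g[2]-h[2],h[0]-g[0]),np.hypot(g[2]-h[2],h[0]-g[0]))
```

```text
[0.69776269 0.03764063 0.33356204] [0.70766969 0.03935604 0.074     ] 1.532646704415522 0.25975103610560674
```

send_rows --series '[[[0,0,0,0,0,0,0.3],[0,0,0,0,0,0,0.3],[0,0,-15,0,0,0,0.3],[0,0,-30,0,0,0,0.3],[0,-20,-15,0,0,0,1],[0,-40,0,0,0,0,1],[0,-40,0,0,0,0,1]]]'

```text
t: 7.02
ee_pos: [0.5991, 0.0434, 0.3825]
tool_rot: [0.724, 0.69, 0.002, 0.002]
ft_force: [-0.3, -0.9, 0.5]
finger_gap: 0.0545
grip_force: 0.0
```

Run:
```python
from h import *
plan([.487,.412,.2],down(np.pi+TH),10,1)
cm,im=shot('top','top1.png'); c2,i2=shot('scene','sc1.png'); 
cv2.imwrite('pics/v1.png',np.vstack([im[125:285,140:520],i2[120:320,60:460][:, :380]]))
```

```text
[[[36,-13,18,0,0,-9,1],[38,-7,18,0.1,0,-9,1],[39,-1,19,-0,0.1,-9,1],[38,5,18,0,-0,-9,1],[37,10,18,0,-0,-9,1],[35,17,19,0.1,0,-9,1],[32,21,18,-0,0,-9,1],[28,27,18,0,0.1,-9,1],[23,30,18,0.1,-0,-9,1],[18.5,34.1,18.6,-0,0,-9,1]]]
```

View pics/v1.png

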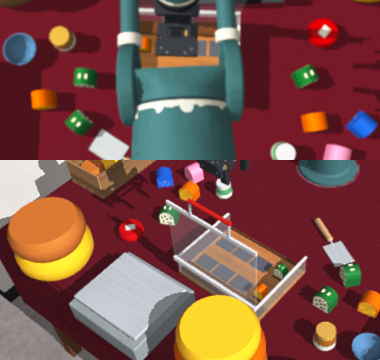

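The cover is up: the red bar now stands above the hinge, at about (205,215) in the lower picture. The portions haven't moved. Next is the left gold.

send_rows --series '[[[36,-13,18,0,0,-9,1],[38,-7,18,0,0,-9,1],[39,-1,19,0,0,-9,1],[38,5,18,0,0,-9,1],[37,10,18,0,0,-9,1],[35,17,19,0,0,-9,1],[32,21,18,0,0,-9,1],[28,27,18,0,0,-9,1],[23,30,18,0,0,-9,1],[18,34,19,0,0,-9,1]]]'

```text
t: 8.38
ee_pos: [0.4884, 0.414, 0.1979]
tool_rot: [0.021, 1.0, 0.002, 0.002]
ft_force: [0.1, 0.2, -1.0]
finger_gap: 0.0882
grip_force: 0.0
```

```bash
cat >> h.py <<'E'
G=np.array
def outline(x,y,yaw):
    """mesh points of a portion at pose, for hull projection"""
    a=np.linspace(0,np.pi,13); prof=np.r_[[[-.028,0],[.028,0]],np.c_[.028*np.cos(a),.028+.028*np.sin(a)]]
    P=np.r_[np.c_[np.full(15,-.022),prof],np.c_[np.full(15,.022),prof]]
    return Ro.from_euler('z',yaw).apply(P)+[x,y,0]
def colmask(im,col):
    h=cv2.cvtColor(im,cv2.COLOR_BGR2HSV)
    if col=='gold': m=cv2.inRange(h,(8,150,90),(28,255,255))
    else: m=cv2.inRange(h,(40,60,25),(85,255,255))|cv2.inRange(h,(15,15,120),(45,110,255))
    return cv2.morphologyEx(m,cv2.MORPH_CLOSE,np.ones((9,9)))
def fit(im,cm,col,x,y,yaw,z0=0,r=.06):
    """fit portion silhouette to the colour mask near the guess (IoU)"""
    from scipy.optimize import minimize
    m=colmask(im,col); g=np.zeros_like(m)
    cv2.fillConvexPoly(g,cv2.convexHull(proj(cm,(outline(x,y,yaw)-[x,y,0])*[1.6,1.6,1.2]+[x,y,z0]).astype(np.float32)).astype(int),255)
    m=(m&g)>0
    def cost(v):
        h=np.zeros(m.shape,np.uint8); cv2.fillConvexPoly(h,(cv2.convexHull(proj(cm,outline(v[0]/100,v[1]/100,v[2]*.3)+[0,0,z0]).astype(np.float32))*16).astype(int),255,shift=4); h=h>0
        return 1-(h&m).sum()/max(1,(h|m).sum())
    best=None
    for k in (-.9,-.45,0,.45,.9):
        v0=G([x*100,y*100,(yaw+k)/.3]); b=minimize(cost,v0,method='Nelder-Mead',options=dict(initial_simplex=np.vstack([v0,v0+[1,0,0],v0+[0,1,0],v0+[0,0,1]]),xatol=.005,fatol=1e-4))
        if best is None or b.fun<best.fun: best=b
    return best.x[0]/100,best.x[1]/100,best.x[2]*.3,1-best.fun
E
python3 - <<'E'
from h import *
cm,im=shot('wrist','w2.png'); r=fit(im,cm,'gold',.482,.412,.05); print(r)
for z in(-.004,.004): print(z,fit(im,cm,'gold',.482,.412,.05,z))
cv2.polylines(im,[cv2.convexHull(proj(cm,outline(*r[:3])).astype(np.float32)).astype(int)],True,(255,0,0),1)
cv2.imwrite('pics/w2.png',im)
t,it=cam('top'),cv2.imread('pics/top1.png')
for n,c,x,y,w in (('h1','herb',.5459,.303,0),('h2','herb',.4236,.317,.5),('g1','gold',.482,.412,0),('h3','herb',.539,-.287,.3),('g2','gold',.419,-.304,0)): print(n,np.round(fit(it,t,c,x,y,w),4))
E
```

```text
(np.float64(0.4865418499410963), np.float64(0.4199419462718001), np.float64(0.11457328981871649), np.float64(0.9764957264957265))
-0.004 (np.float64(0.4875880453471815), np.float64(0.4198083670111825), np.float64(0.11739183813640722), np.float64(0.9789669038045159))
0.004 (np.float64(0.48584916054153254), np.float64(0.4196692262645638), np.float64(0.12016517827719103), np.float64(0.9621735214650255))
h1 [ 0.5466  0.3101 -0.2175  0.8539]
h2 [ 0.4258  0.323  -0.6776  0.8468]
g1 [0.4872 0.4221 0.0823 0.9601]
h3 [ 0.5448 -0.2933  0.4214  0.9155]
g2 [ 0.4201 -0.3117  0.1101  0.9406]
```

View pics/w2.png

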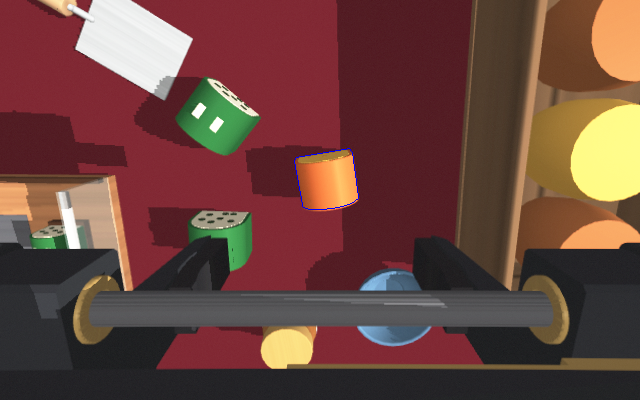

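The fit outline sits on the orange portion at (326,180), and I take its pose as (0.4865, 0.420), yaw 0.115. The knife, bowl and jar are clear of the fingers.

Run:
```python
from h import *
plan([.4866,.42,.006],down(np.pi+.115),6,1)
```

```text
[[[-0,0,31,0,-0,-1.4,1],[-0,1,32,0.1,-0,-1.5,1],[-1,0,31,0,-0,-1.4,1],[0,1,32,0,-0,-1.4,1],[-0,-0,31,0.1,-0,-1.5,1],[-0.3,0.4,31.6,0,-0,-1.4,1]]]
```

send_rows --series '[[[0,0,31,0,0,-1.4,1],[0,1,32,0,0,-1.5,1],[-1,0,31,0,0,-1.4,1],[0,1,32,0,0,-1.4,1],[0,0,31,0,0,-1.5,1],[0,0,31,0,0,-1.4,1],[0,0,0,0,0,0,1],[0,0,0,0,0,0,0.4],[0,0,0,0,0,0,0.4],[0,0,0,0,0,0,0.4]]]' --newtons 20

```text
t: 9.68
ee_pos: [0.4894, 0.4146, 0.0097]
tool_rot: [-0.051, 0.999, 0.001, 0.001]
ft_force: [-0.6, 2.3, 0.6]
finger_gap: 0.0603
grip_force: 0.5
```

Run:
```python
from h import *
s=telemetry.get_state(); print(s['ee_pos'],s['finger_gap'],s['grip_force'])
p=s['ee_pos']; r=Ro.from_quat(s['tool_rot'])
print('up'); st=plan(p+[0,0,.13],r,4,.4,(p,r))
t=case(.041,-.045,p[2]+.13); st=plan(t,down(np.pi+TH),10,.4,st)
```

```text
[0.4894418  0.41458144 0.00971386] 0.06025978198319467 0.513807659590384
up
[[[-0,0,-32,0,0,0,0.4],[-0,0,-33,0,0,0,0.4],[-0,0,-32,0,0,0,0.4],[-0.4,0.3,-33,0,0,0,0.4]]]
[[[-10,-43,-0,0,0,0.9,0.4],[-10,-43,-0,0,0,0.8,0.4],[-11,-42,-0,0,0,0.9,0.4],[-11,-43,-0,0.1,0.1,0.8,0.4],[-12,-42,-0,-0,-0,0.9,0.4],[-13,-42,-0,-0,-0,0.8,0.4],[-13,-42,-0,0,0,0.9,0.4],[-14,-41,-0,0,0,0.9,0.4],[-15,-42,-0,0,0,0.8,0.4],[-15.3,-40.8,-0.4,0.1,0.1,0.9,0.4]]]
```

send_rows --series '[[[0,0,0,0,0,0,0.4],[0,0,0,0,0,0,0.4],[0,0,0,0,0,0,0.4],[0,0,0,0,0,0,0.4]]]'

```text
t: 10.18
ee_pos: [0.4892, 0.4145, 0.0094]
tool_rot: [-0.051, 0.999, 0.001, 0.001]
ft_force: [-0.9, 1.9, 6.6]
finger_gap: 0.0561
grip_force: 20.0
```

Run:
```python
from h import *
for i in range(4):
    s=telemetry.get_state(); print(s['t'],s['ee_pos'],s['finger_gap'],s['grip_force'],s['joint_velocities'].round(3)); viewer.camera('wrist')
```

```text
10.175 [0.4892275  0.41448314 0.00941354] 0.0561052528030117 19.994251665193588 [0.001 0.001 0.001 0.    0.    0.   ]
10.225 [0.48923022 0.41447579 0.00941286] 0.0557082800333931 19.994351738132536 [ 0.     0.    -0.001  0.002 -0.001 -0.   ]
10.275 [0.48925417 0.41445513 0.00946244] 0.05587403550804517 19.994347718311474 [ 0.    -0.002 -0.    -0.001 -0.001  0.   ]
10.325 [0.48923459 0.41449025 0.00943342] 0.056082537659939605 19.994254221674055 [-0.002  0.001  0.001  0.001 -0.002  0.001]
```

send_rows --series '[[[0,0,-32,0,0,0,0.4],[0,0,-33,0,0,0,0.4],[0,0,-32,0,0,0,0.4],[0,0,-33,0,0,0,0.4],[0,0,0,0,0,0,0.4]]]'

```text
t: 11.0
ee_pos: [0.4897, 0.4143, 0.1405]
tool_rot: [-0.051, 0.999, 0.001, 0.002]
ft_force: [-0.1, 0.7, -1.3]
finger_gap: 0.0557
grip_force: 20.0
```

send_rows --series '[[[-10,-43,0,0,0,0.9,0.4],[-10,-43,0,0,0,0.8,0.4],[-11,-42,0,0,0,0.9,0.4],[-11,-43,0,0,0,0.8,0.4],[-12,-42,0,0,0,0.9,0.4],[-13,-42,0,0,0,0.8,0.4],[-13,-42,0,0,0,0.9,0.4],[-14,-41,0,0,0,0.9,0.4],[-15,-42,0,0,0,0.8,0.4],[0,0,0,0,0,0,0.4]]]'

```text
t: 12.25
ee_pos: [0.6127, 0.035, 0.1351]
tool_rot: [0.018, 1.0, -0.0, -0.002]
ft_force: [-0.6, 0.7, -0.7]
finger_gap: 0.056
grip_force: 20.0
```

send_rows --series '[[[-15,-41,0,0,0,0.9,0.4],[0,0,0,0,0,0,0.4],[0,0,0,0,0,0,0.4],[0,0,0,0,0,0,0.4]]]'

```text
t: 12.75
ee_pos: [0.6263, -0.0021, 0.1369]
tool_rot: [0.023, 1.0, 0.0, -0.001]
ft_force: [-0.0, -1.1, -1.8]
finger_gap: 0.0556
grip_force: 20.0
```

Run:
```python
from h import *
s=telemetry.get_state(); print(s['ee_pos'])
t=case(.0435,-.045,.0); print(t); t[2]=.05
st=plan(t,down(np.pi+TH),4,.4); t[2]=.0225; plan(t,down(np.pi+TH),3,.4,st)
cm,im=shot('wrist','w3.png'); shot('top','t3.png')
P=np.array([[-.023,-.031],[.023,-.031],[.023,.031],[-.023,.031]])
for y in(.03,-.038,-.106): cv2.polylines(im,[proj(cm,[case(.041+a,y+b,.012) for a,b in P]).astype(int)],True,(0,255,255),1)
cv2.imwrite('pics/w3.png',im)
```

```text
[ 0.62632942 -0.00213555  0.13692697]
[ 0.63113774 -0.00209405  0.        ]
[[[-1,0,22,0,-0,0,0.4],[-1,0,21,0,-0,0,0.4],[-2,0,22,0,-0.1,0,0.4],[-0.9,0.2,21.9,0,0,0.1,0.4]]]
[[[0,0,9,0,0,-0,0.4],[0,0,9,0,0,-0,0.4],[0,0,9.5,0,0,-0,0.4]]]
```

View pics/w3.png

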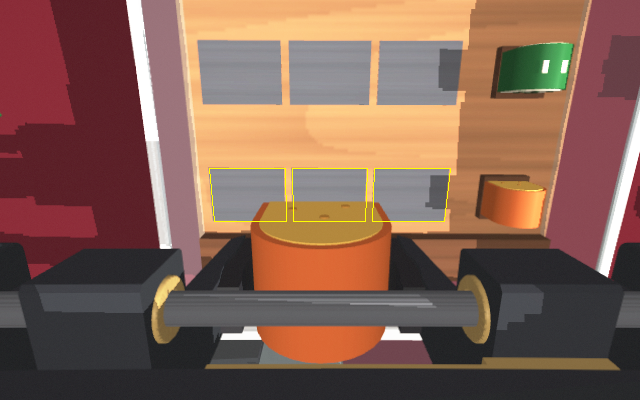

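The pad outlines match the rear pads (row 195, columns 210-449), and the gold portion hangs level in the grip. I'll lower it.

send_rows --series '[[[-1,0,22,0,0,0,0.4],[-1,0,21,0,0,0,0.4],[-2,0,22,0,0,0,0.4],[-1,0,22,0,0,0,0.4],[0,0,9,0,0,0,0.4],[0,0,9,0,0,0,0.4],[0,0,9,0,0,0,0.4],[0,0,0,0,0,0,0.4],[0,0,0,0,0,0,0.4]]]'

```text
t: 13.98
ee_pos: [0.6326, -0.0037, 0.0242]
tool_rot: [0.024, 1.0, -0.0, 0.0]
ft_force: [-0.0, 0.0, -0.2]
finger_gap: 0.0559
grip_force: 20.0
```

send_rows --series '[[[1,2,0,0,0,0,0.4],[0,0,3,0,0,0,0.4],[0,0,0,0,0,0,0.4],[0,0,0,0,0,0,0.75],[0,0,0,0,0,0,0.75],[0,0,-20,0,0,0,0.75],[0,0,-40,0,0,0,0.75],[0,0,-50,0,0,0,1],[0,0,0,0,0,0,1],[0,0,0,0,0,0,1]]]'

```text
t: 15.22
ee_pos: [0.6314, -0.0016, 0.1317]
tool_rot: [0.024, 1.0, -0.0, 0.001]
ft_force: [-0.5, -0.2, -0.7]
finger_gap: 0.0881
grip_force: 0.0
```

Run:
```python
from h import *
cm,im=shot('wrist','w4.png'); x,y,_=case(.041,-.045,0); r=fit(im,cm,'gold',x,y,TH,.012); print(r, (G(r[:2])-O)@G([[np.cos(TH),-np.sin(TH)],[np.sin(TH),np.cos(TH)]]))
st=plan(case(0,-.2,.2),down(np.pi+TH),5,1); plan([.42,-.312,.12],down(np.pi+.11),10,1,st)
```

```text
(np.float64(0.6299569341637086), np.float64(-0.0017635522211190144), np.float64(-0.048611033228243894), np.float64(0.9928918169209431)) [ 0.04230497 -0.04472534]
[[[9,-31,-14,-0,-0,-0,1],[8,-31,-14,-0,-0,-0,1],[9,-31,-14,-0,-0,-0,1],[8,-31,-14,-0,-0.1,-0,1],[8.9,-31.5,-13.7,-0,0,-0,1]]]
[[[15,-16,8,-0,0,-0.9,1],[16,-17,8,-0,0,-0.9,1],[16,-16,8,-0,0,-0.9,1],[16,-15,8,-0,0,-0.9,1],[16,-16,8,-0,0,-0.9,1],[16,-15,8,-0,0,-0.9,1],[17,-15,8,-0,0,-0.9,1],[17,-15,8,-0,0,-0.9,1],[17,-14,8,-0,0,-0.9,1],[17.9,-14.1,7.9,-0,0,-0.9,1]]]
```

The first gold portion stands at case (42.3, -44.7) mm and square to the case, which is the 7 mm side offset I planned. Next is the right gold.

send_rows --series '[[[9,-31,-14,0,0,0,1],[8,-31,-14,0,0,0,1],[9,-31,-14,0,0,0,1],[8,-31,-14,0,0,0,1],[9,-31,-14,0,0,0,1]]]'

```text
t: 15.9
ee_pos: [0.5793, -0.1549, 0.1988]
tool_rot: [0.024, 1.0, 0.001, -0.002]
ft_force: [0.3, 0.6, -0.3]
finger_gap: 0.088
grip_force: 0.0
```

send_rows --series '[[[15,-16,8,0,0,-0.9,1],[16,-17,8,0,0,-0.9,1],[16,-16,8,0,0,-0.9,1],[16,-15,8,0,0,-0.9,1],[16,-16,8,0,0,-0.9,1],[16,-15,8,0,0,-0.9,1],[17,-15,8,0,0,-0.9,1],[17,-15,8,0,0,-0.9,1],[17,-14,8,0,0,-0.9,1],[18,-14,8,0,0,-0.9,1]]]'

```text
t: 17.15
ee_pos: [0.4186, -0.3108, 0.1185]
tool_rot: [-0.055, 0.998, 0.001, -0.001]
ft_force: [0.3, -1.0, -0.7]
finger_gap: 0.0881
grip_force: 0.0
```

send_rows --series '[[[0,0,0,0,0,0,1],[0,0,0,0,0,0,1],[0,0,0,0,0,0,1]]]'

```text
t: 17.52
ee_pos: [0.421, -0.3109, 0.1207]
tool_rot: [-0.055, 0.998, 0.0, 0.0]
ft_force: [-0.1, 0.3, 0.2]
finger_gap: 0.0881
grip_force: 0.0
```

Run:
```python
from h import *
cm,im=shot('wrist','w5.png'); r=fit(im,cm,'gold',.42,-.312,.11); print(telemetry.get_state()['ee_pos'],r)
plan([r[0],r[1],.007],down(np.pi+r[2]),5,1)
```

```text
[ 0.42109002 -0.31099042  0.12089464] (np.float64(0.4175466064682544), np.float64(-0.3130112205750757), np.float64(0.13828968259721103), np.float64(0.939703808180536))
[[[1,-0,23,-0,0,-0.3,1],[1,-1,23,-0,0,-0.3,1],[0,0,22,-0,0,-0.4,1],[1,-0,23,-0,0,-0.3,1],[0.8,-0.6,22.9,-0,0,-0.3,1]]]
```

send_rows --series '[[[1,0,23,0,0,-0.3,1],[1,-1,23,0,0,-0.3,1],[0,0,22,0,0,-0.3,1],[1,0,23,0,0,-0.3,1],[1,-1,22,0,0,-0.3,1],[0,0,0,0,0,0,0.4],[0,0,0,0,0,0,0.4],[0,0,0,0,0,0,0.4],[0,0,0,0,0,0,0.4],[0,0,0,0,0,0,0.4]]]'

```text
t: 18.82
ee_pos: [0.4176, -0.3143, 0.0089]
tool_rot: [-0.068, 0.998, -0.001, 0.001]
ft_force: [0.3, 0.6, 6.9]
finger_gap: 0.0556
grip_force: 20.0
```

send_rows --series '[[[0,0,0,0,0,0,0.4],[0,0,0,0,0,0,0.4]]]'

```text
t: 19.08
ee_pos: [0.4176, -0.3143, 0.0089]
tool_rot: [-0.068, 0.998, -0.001, 0.001]
ft_force: [-0.8, 2.3, 5.3]
finger_gap: 0.0555
grip_force: 20.0
```

Run:
```python
from h import *
s=telemetry.get_state(); p=s['ee_pos'];r=Ro.from_quat(s['tool_rot']); print(p,s['finger_gap'],s['grip_force'])
st=plan(p+[0,0,.14],r,4,.4,(p,r)); 
q=case(.0415,.037,.15); st=plan(case(0,-.15,.15),down(np.pi+TH),8,.4,st); plan(q,down(np.pi+TH),6,.4,st)
```

```text
[ 0.4175703  -0.31430888  0.00887656] 0.055475642209148086 19.997313824133016
[[[-0,-0,-35,0,0,0,0.4],[-0,-0,-35,0,0,0,0.4],[-0,-0,-35,0,0,0,0.4],[-0.2,-0.2,-35,0,0,0,0.4]]]
[[[-24,23,-0,-0,0,1.3,0.4],[-23,24,-0,-0,0,1.3,0.4],[-23,24,-0,-0,0,1.3,0.4],[-23,25,-1,-0,0,1.3,0.4],[-22,25,0,-0,0.1,1.3,0.4],[-21,26,0,-0,-0,1.4,0.4],[-20,26,0,-0,-0,1.3,0.4],[-20.4,26.6,-0.2,-0.1,-0,1.3,0.4]]]
[[[-7,31,0,0,-0,-0,0.4],[-7,31,0,0,-0,-0,0.4],[-7,31,0,0,-0,-0,0.4],[-7,32,0,0,-0,-0,0.4],[-7,31,0,0,-0,-0,0.4],[-6.5,31,0.2,0,-0,-0,0.4]]]
```

send_rows --series '[[[0,0,-35,0,0,0,0.4],[0,0,-35,0,0,0,0.4],[0,0,-35,0,0,0,0.4],[0,0,-35,0,0,0,0.4]]]'

```text
t: 19.58
ee_pos: [0.4162, -0.3137, 0.1485]
tool_rot: [-0.068, 0.998, 0.0, -0.0]
ft_force: [0.1, -0.2, -1.3]
finger_gap: 0.0558
grip_force: 20.0
```

send_rows --series '[[[-24,23,0,0,0,1.3,0.4],[-23,24,0,0,0,1.3,0.4],[-23,24,0,0,0,1.3,0.4],[-23,25,0,0,0,1.3,0.4],[-22,25,0,0,0,1.3,0.4],[-21,26,0,0,0,1.4,0.4],[-20,26,0,0,0,1.3,0.4],[-20,27,0,0,0,1.3,0.4]]]'

```text
t: 20.58
ee_pos: [0.5816, -0.1031, 0.1473]
tool_rot: [0.024, 1.0, -0.0, -0.0]
ft_force: [-0.1, -0.1, -1.2]
finger_gap: 0.0559
grip_force: 20.0
```

send_rows --series '[[[-7,31,0,0,0,0,0.4],[-7,31,0,0,0,0,0.4],[-7,31,0,0,0,0,0.4],[-7,32,0,0,0,0,0.4],[-7,31,0,0,0,0,0.4],[-6,31,0,0,0,0,0.4],[0,0,0,0,0,0,0.4],[0,0,0,0,0,0,0.4],[0,0,0,0,0,0,0.4]]]'

```text
t: 21.7
ee_pos: [0.6309, 0.0798, 0.1475]
tool_rot: [0.024, 1.0, -0.0, -0.0]
ft_force: [0.4, -1.5, -0.8]
finger_gap: 0.0558
grip_force: 20.0
```

Run:
```python
from h import *
s=telemetry.get_state(); print(s['ee_pos'],s['finger_gap'])
t=case(.041,.037,.055); r=down(np.pi+TH); st=plan(t,r,4,.4); t[2]=.022; plan(t,r,3,.4,st)
```

```text
[0.63087012 0.07984945 0.14747363] 0.05583572962764209
[[[-0,0,23,-0,-0,-0,0.4],[-1,0,23,-0,-0,-0,0.4],[-0,0,23,-0,-0,-0.1,0.4],[-0.7,0.2,23.5,-0,-0,0,0.4]]]
[[[0,0,11,-0,-0,0,0.4],[0,0,11,-0,-0,0,0.4],[0,0,11,-0,-0,0,0.4]]]
```

send_rows --series '[[[0,0,23,0,0,0,0.4],[-1,0,23,0,0,0,0.4],[0,0,23,0,0,0,0.4],[-1,0,23,0,0,0,0.4],[0,0,11,0,0,0,0.4],[0,0,11,0,0,0,0.4],[0,0,11,0,0,0,0.4],[0,0,0,0,0,0,0.4],[0,0,0,0,0,0,0.4]]]'

```text
t: 22.82
ee_pos: [0.6336, 0.0809, 0.0231]
tool_rot: [0.024, 1.0, 0.0, 0.0]
ft_force: [0.5, 0.2, -1.1]
finger_gap: 0.0559
grip_force: 20.0
```

send_rows --series '[[[1,0,0,0,0,0,0.4],[0,0,2,0,0,0,0.4],[0,0,0,0,0,0,0.4],[0,0,0,0,0,0,0.72],[0,0,0,0,0,0,0.72],[0,0,-20,0,0,0,0.72],[0,0,-40,0,0,0,0.72],[0,0,-50,0,0,0,1],[0,0,0,0,0,0,1],[0,0,0,0,0,0,1]]]'

```text
t: 24.08
ee_pos: [0.6324, 0.0809, 0.1318]
tool_rot: [0.024, 1.0, 0.0, 0.001]
ft_force: [-0.4, -0.6, -0.5]
finger_gap: 0.0876
grip_force: 0.0
```

```bash
cat >> h.py <<'E'
def tocase(x,y): return (G([x,y])-O)@G([[np.cos(TH),-np.sin(TH)],[np.sin(TH),np.cos(TH)]])
E
python3 - <<'E'
from h import *
cm,im=shot('wrist','w6.png')
for y in (.037,-.045):
    r=fit(im,cm,'gold',*case(.041,y,0)[:2],TH,.012); print(tocase(*r[:2]),r[2:])
st=plan([.5466,.3101,.2],down(np.pi/2-.2175),10,1)
E
```

```text
[0.04193995 0.0378892 ] (np.float64(-0.04144301474262289), np.float64(0.9913822819717338))
[ 0.04208996 -0.04487532] (np.float64(-0.05702895926033511), np.float64(0.9372967951695309))
[[[10,23,-7,-0,-0,10,1],[13,20,-7,-0,-0,10,1],[17,18,-7,-0,-0,9.9,1],[19,15,-7,-0,-0,10,1],[22,11,-7,-0,-0,10,1],[23,7,-7,-0,-0,10,1],[24,3,-7,-0,-0,9.9,1],[25,-1,-7,-0.1,0,10,1],[24,-6,-7,0,-0,10,1],[22.3,-9,-6.6,0,-0,10,1]]]
```

View pics/w6.png

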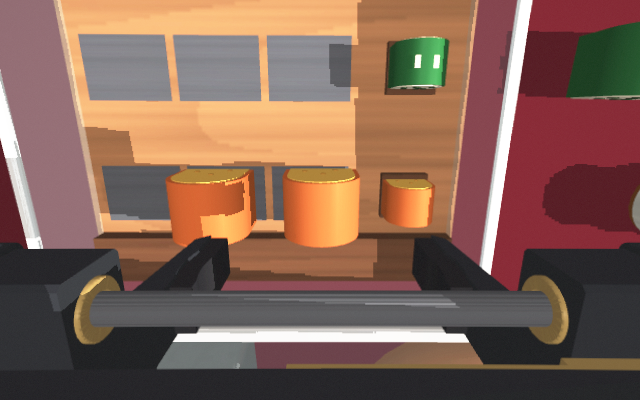

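Both gold portions are up on their pads (fits at case y +37.9 and -44.9, x about 42) and square to the case. The front pads are free. I'll clear the cover first, then turn for the herbs.

Run:
```python
from h import *
s=telemetry.get_state(); r=Ro.from_quat(s['tool_rot'])
st=plan(case(-.05,.12,.2),r,3,1); plan([.52,.29,.16],down(np.pi/2-.2),8,1,st)
```

```text
[[[30,27,-23,0,0,0,1],[30,28,-23,0,0,0,1],[30,27.2,-23.6,0,0,0,1]]]
[[[4,15,5,-0,-0,12.3,1],[7,14,5,-0,-0,12.4,1],[10,12,5,-0,-0,12.3,1],[12,10,5,-0,-0,12.4,1],[14,7,5,-0,-0,12.3,1],[16,4,5,-0,-0,12.4,1],[15,0,5,-0.1,0,12.3,1],[15.7,-2.8,5,0,-0,12.4,1]]]
```

send_rows --series '[[[30,27,-23,0,0,0,1],[30,28,-23,0,0,0,1],[30,27,-23,0,0,0,1]]]'

```text
t: 24.5
ee_pos: [0.544, 0.1673, 0.198]
tool_rot: [0.024, 1.0, -0.001, -0.002]
ft_force: [0.4, 0.8, 0.1]
finger_gap: 0.0884
grip_force: 0.0
```

send_rows --series '[[[3,12,4,0,0,9.9,1],[5,11,4,0,0,9.9,1],[7,10,4,0,0,9.9,1],[9,9,4,0,0,9.9,1],[10,7,4,0,0,9.9,1],[11,6,4,0,0,9.9,1],[12,4,4,0,0,9.9,1],[13,2,4,0,0,9.9,1],[13,0,4,0,0,9.9,1],[13,-2,4,0,0,9.9,1]]]'

```text
t: 25.75
ee_pos: [0.5221, 0.2907, 0.1573]
tool_rot: [0.777, 0.629, -0.002, -0.0]
ft_force: [0.5, 0.3, -0.4]
finger_gap: 0.0883
grip_force: 0.0
```

send_rows --series '[[[0,0,0,0,0,0,1],[0,0,0,0,0,0,1],[0,0,0,0,0,0,1]]]'

```text
t: 26.12
ee_pos: [0.5235, 0.2904, 0.1595]
tool_rot: [0.775, 0.632, -0.0, 0.0]
ft_force: [0.9, -0.0, 1.0]
finger_gap: 0.0884
grip_force: 0.0
```

Run:
```python
from h import *
print(telemetry.get_state()['ee_pos'])
cm,im=shot('wrist','w7.png'); r=fit(im,cm,'herb',.5466,.3101,-.12); print(r)
cv2.polylines(im,[cv2.convexHull(proj(cm,outline(*r[:3])).astype(np.float32)).astype(int)],True,(255,0,0),1)
r2=fit(im,cm,'herb',.4258,.323,-.6776); print(r2)
cv2.polylines(im,[cv2.convexHull(proj(cm,outline(*r2[:3])).astype(np.float32)).astype(int)],True,(255,0,0),1)
cv2.imwrite('pics/w7.png',im)
plan([r[0],r[1],.012],down(np.pi/2+r[2]),6,1)
```

```text
[0.52352492 0.2903991  0.15950729]
(np.float64(0.5452698141304527), np.float64(0.307611080689002), np.float64(-0.07341440907789033), np.float64(0.9777503090234858))
(np.float64(0.4236196077700572), np.float64(0.32158687972960337), np.float64(-0.7597321925820048), np.float64(0.9762935477221192))
[[[4,3,25,-0,0,-1.2,1],[3,3,24,-0,0,-1.3,1],[3,3,25,-0,0,-1.2,1],[4,3,24,-0,0,-1.3,1],[3,3,25,-0,0,-1.2,1],[3.1,3.8,24.7,-0,0,-1.3,1]]]
```

View pics/w7.png

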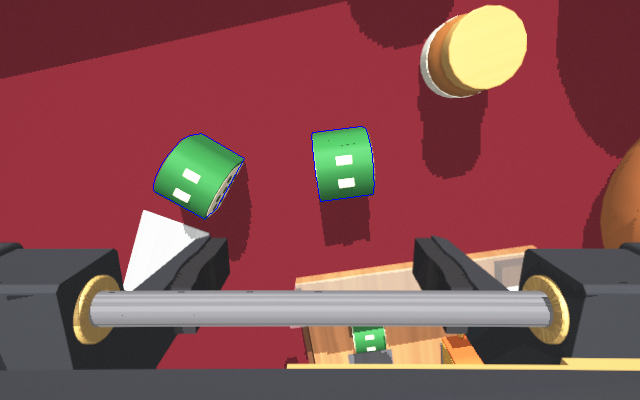

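The outlines fit both left herbs, at (343,163) and (199,176), and the jar stays clear. I'll pick the first one by its flat faces.

send_rows --series '[[[4,3,25,0,0,-1.2,1],[3,3,24,0,0,-1.3,1],[3,3,25,0,0,-1.2,1],[4,3,24,0,0,-1.3,1],[3,3,25,0,0,-1.2,1],[3,4,24,0,0,-1.3,1],[0,0,0,0,0,0,0.3],[0,0,0,0,0,0,0.3],[0,0,0,0,0,0,0.3],[0,0,0,0,0,0,0.3]]]'

```text
t: 27.42
ee_pos: [0.5461, 0.3082, 0.014]
tool_rot: [0.733, 0.681, 0.001, 0.0]
ft_force: [-0.2, -0.2, 0.2]
finger_gap: 0.0504
grip_force: 0.0
```

send_rows --series '[[[0,0,0,0,0,0,0.3],[0,0,0,0,0,0,0.3],[0,0,0,0,0,0,0.3]]]'

```text
t: 27.8
ee_pos: [0.5459, 0.3082, 0.0136]
tool_rot: [0.733, 0.681, 0.0, 0.0]
ft_force: [-1.0, -0.8, 7.0]
finger_gap: 0.0439
grip_force: 20.0
```

Run:
```python
from h import *
s=telemetry.get_state(); p=s['ee_pos'];r=Ro.from_quat(s['tool_rot']); print(p,s['finger_gap'],s['grip_force'])
d=p-G([.5453,.3076,0]); print('tcp minus cheese in tool',r.inv().apply(d))
R=down(np.pi/2+TH); st=plan(p+[0,0,.13],r,4,.3,(p,r)); c=r.apply([r.inv().apply(d)[0],0,0]); print(c)
q=case(-.055,-.106,.142)+[0,c[1],0]; st=plan(q,R,10,.3,st); q[2]=.06; st=plan(q,R,3,.3,st); q[2]=p[2]+.0125; plan(q,R,4,.3,st)
```

```text
[0.5458508  0.30815466 0.01362102] 0.04387635674439311 19.99710353789851
tcp minus cheese in tool [ 0.00060017  0.00052088 -0.01362026]
[[[0,0,-32,0,0,0,0.3],[0,0,-33,0,0,0,0.3],[0,0,-32,0,0,0,0.3],[0.1,0.1,-33,0,0,0,0.3]]]
[4.39660485e-05 5.98560496e-04 2.93415773e-07]
[[[-37,1,0,0,-0,-0.2,0.3],[-36,1,0,0,-0,-0.1,0.3],[-37,1,0,0,-0,-0.2,0.3],[-36,1,1,0,-0,-0.1,0.3],[-37,0,-0,0,-0,-0.2,0.3],[-37,1,-0,0,-0,-0.1,0.3],[-36,1,0,0,-0,-0.2,0.3],[-37,-0,0,0,-0,-0.1,0.3],[-37,0,0,0,-0,-0.2,0.3],[-36.3,0.4,0.5,0.1,-0,-0.1,0.3]]]
[[[-0,0,27,-0,-0,-0,0.3],[-0,0,28,-0,-0,-0,0.3],[-0,0.1,27,-0,-0,-0,0.3]]]
[[[-0,0,8,-0,-0,-0,0.3],[-0,0,9,-0,-0,-0,0.3],[-0,0,8,-0,-0,-0,0.3],[-0,0,8.8,-0,-0,-0,0.3]]]
```

send_rows --series '[[[0,0,-32,0,0,0,0.3],[0,0,-33,0,0,0,0.3],[0,0,-32,0,0,0,0.3],[0,0,-33,0,0,0,0.3]]]'

```text
t: 28.3
ee_pos: [0.5447, 0.3076, 0.1427]
tool_rot: [0.733, 0.681, -0.001, -0.0]
ft_force: [-0.1, 0.6, -2.1]
finger_gap: 0.0439
grip_force: 20.0
```

send_rows --series '[[[-37,1,0,0,0,-0.2,0.3],[-36,1,0,0,0,-0.1,0.3],[-37,1,0,0,0,-0.2,0.3],[-36,1,0,0,0,-0.1,0.3],[-37,0,0,0,0,-0.2,0.3],[-37,1,0,0,0,-0.1,0.3],[-36,1,0,0,0,-0.2,0.3],[-37,0,0,0,0,-0.1,0.3],[-37,0,0,0,0,-0.2,0.3],[-36,0,0,0,0,-0.1,0.3]]]'

```text
t: 29.55
ee_pos: [0.5283, -0.0589, 0.142]
tool_rot: [0.724, 0.69, -0.0, -0.0]
ft_force: [-0.0, 0.3, -1.4]
finger_gap: 0.0438
grip_force: 20.0
```

send_rows --series '[[[0,0,20,0,0,0,0.3],[0,0,20,0,0,0,0.3],[0,0,20,0,0,0,0.3],[0,0,0,0,0,0,0.3],[0,0,0,0,0,0,0.3],[0,0,0,0,0,0,0.3]]]'

```text
t: 30.3
ee_pos: [0.5299, -0.0578, 0.0838]
tool_rot: [0.724, 0.69, 0.001, 0.001]
ft_force: [-0.2, 0.4, -1.6]
finger_gap: 0.0439
grip_force: 20.0
```

Run:
```python
from h import *
q=case(-.055,-.106,.0255); s=telemetry.get_state(); print(s['ee_pos'],q); plan(q,down(np.pi/2+TH),6,.3)
```

```text
[ 0.5298552  -0.05782873  0.08376575] [ 0.52988057 -0.0583989   0.0255    ]
[[[-0,-0,10,0,0,-0,0.3],[-0,-0,9,0,0,-0,0.3],[-0,-0,10,0.1,0,-0,0.3],[-0,-0,10,-0,0,-0,0.3],[-0,-0,10,-0,0,-0,0.3],[-0.6,-0,9.3,0,0,-0,0.3]]]
```

send_rows --series '[[[-1,0,15,0,0,0,0.3],[0,0,15,0,0,0,0.3],[0,0,15,0,0,0,0.3],[0,0,10,0,0,0,0.3],[0,0,4,0,0,0,0.3],[0,0,0,0,0,0,0.3],[0,0,0,0,0,0,0.3]]]'

```text
t: 31.18
ee_pos: [0.5279, -0.0587, 0.0248]
tool_rot: [0.724, 0.69, -0.001, -0.001]
ft_force: [-7.9, 0.8, 15.0]
finger_gap: 0.0438
grip_force: 20.0
```

send_rows --series '[[[0,0,0,0,0,0,0.75],[0,0,0,0,0,0,0.75],[0,0,0,0,0,0,0.75],[0,0,-20,0,0,0,0.75],[0,0,-50,0,0,0,0.85],[0,0,-60,0,0,0,0.85],[0,0,0,0,0,0,0.85],[0,0,0,0,0,0,0.85]]]'

```text
t: 32.17
ee_pos: [0.5288, -0.0587, 0.1534]
tool_rot: [0.724, 0.69, -0.0, -0.0]
ft_force: [-0.2, 0.1, -0.2]
finger_gap: 0.0751
grip_force: 0.0
```

Run:
```python
from h import *
s=telemetry.get_state(); print(s['ee_pos'],s['t'])
cm,im=shot('wrist','w8.png')
r=fit(im,cm,'herb',*case(-.055,-.106,0)[:2],TH,.012); print(tocase(*r[:2]),r)
plan([.41,.30,.16],down(np.pi/2-.76),10,.85)
```

```text
[ 0.52875035 -0.05874628  0.1534332 ] 32.175
[-0.05740849 -0.10790081] (np.float64(0.527385436209616), np.float64(-0.06018444590872789), np.float64(-0.04320202238901233), np.float64(0.9030927835051547))
[[[35,-13,-1,-0,0,4.1,0.85],[34,-16,-0,-0,0,4.1,0.85],[33,-19,-1,-0,0,4.1,0.85],[32,-21,-1,-0.1,0,4,0.85],[30,-22,-1,0,0,4.1,0.85],[28,-25,-0,0,0,4.1,0.85],[27,-27,-1,0,0,4.1,0.85],[24,-29,-1,0,0,4.1,0.85],[23,-30,-1,-0,0,4.1,0.85],[20,-32.2,-0.5,-0,0,4,0.85]]]
```

Placed within 3 mm. On to the second herb.

send_rows --series '[[[35,-13,0,0,0,4.1,0.85],[34,-16,0,0,0,4.1,0.85],[33,-19,0,0,0,4.1,0.85],[32,-21,0,0,0,4,0.85],[30,-22,0,0,0,4.1,0.85],[28,-25,0,0,0,4.1,0.85],[27,-27,0,0,0,4.1,0.85],[24,-29,0,0,0,4.1,0.85],[23,-30,0,0,0,4.1,0.85],[20,-32,0,0,0,4,0.85]]]'

```text
t: 33.48
ee_pos: [0.4093, 0.2999, 0.1511]
tool_rot: [0.919, 0.394, -0.002, 0.0]
ft_force: [0.5, 0.1, 0.9]
finger_gap: 0.0747
grip_force: 0.0
```

send_rows --series '[[[0,0,0,0,0,0,0.85],[0,0,0,0,0,0,0.85],[0,0,0,0,0,0,0.85]]]'

```text
t: 33.85
ee_pos: [0.4111, 0.2985, 0.1528]
tool_rot: [0.919, 0.394, -0.001, 0.0]
ft_force: [-0.0, 0.6, -0.7]
finger_gap: 0.0749
grip_force: 0.0
```

Run:
```python
from h import *
s=telemetry.get_state(); print(s['ee_pos'])
cm,im=shot('wrist','w9.png'); r=fit(im,cm,'herb',.4236,.3216,-.76); print(r)
a=down(np.pi/2+r[2]); f=[a.apply([u,v,0])+[r[0],r[1],.012] for v0,v1 in((.037,.055),(-.055,-.037)) for u,v in((-.009,v0),(.009,v0),(.009,v1),(-.009,v1))]
f=proj(cm,f).astype(int); cv2.polylines(im,[f[:4],f[4:],cv2.convexHull(proj(cm,outline(*r[:3])).astype(np.float32)).astype(int)],True,(255,0,0),1)
cv2.imwrite('pics/w9.png',im)
plan([r[0],r[1],.012],down(np.pi/2+r[2]),6,.85)
```

```text
[0.41112246 0.29850445 0.15283723]
(np.float64(0.423880261748472), np.float64(0.3213387438699424), np.float64(-0.761582944723443), np.float64(0.9187973484848485))
[[[4,-1,24,-0,0,0,0.85],[4,-1,23,-0,0,0,0.85],[5,-1,24,-0,0,0,0.85],[4,-1,23,-0,0,0,0.85],[4,-1,24,-0,0.1,0.1,0.85],[4.2,-1.5,23.1,-0,-0,-0,0.85]]]
```

View pics/w9.png

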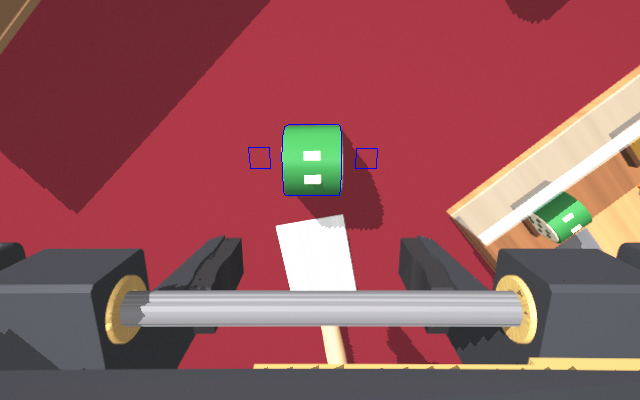

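The finger outlines at (259,158) and (367,158) land clear of the knife, whose edge is at row 215. I'll pick.

send_rows --series '[[[4,-1,24,0,0,0,0.85],[4,-1,23,0,0,0,0.85],[5,-1,24,0,0,0,0.85],[4,-1,23,0,0,0,0.85],[4,-1,24,0,0,0,0.85],[4,-2,21,0,0,0,0.85],[0,0,0,0,0,0,0.3],[0,0,0,0,0,0,0.3],[0,0,0,0,0,0,0.3],[0,0,0,0,0,0,0.3]]]'

```text
t: 35.15
ee_pos: [0.4242, 0.323, 0.0159]
tool_rot: [0.919, 0.395, 0.001, -0.0]
ft_force: [0.2, -0.2, 4.1]
finger_gap: 0.0437
grip_force: 20.0
```

send_rows --series '[[[0,0,0,0,0,0,0.3],[0,0,0,0,0,0,0.3]]]'

```text
t: 35.4
ee_pos: [0.4243, 0.323, 0.0159]
tool_rot: [0.919, 0.395, 0.001, 0.0]
ft_force: [-0.1, -2.1, 6.3]
finger_gap: 0.0435
grip_force: 20.0
```

```bash
cat > carry.py <<'E'
from h import *; import sys
cx,cy,ty=map(float,sys.argv[1:4])
s=telemetry.get_state(); p=s['ee_pos'];r=Ro.from_quat(s['tool_rot']); print(p,s['finger_gap'],s['grip_force'])
d=r.inv().apply(p-G([cx,cy,0])); print('offset',d)
R=down(np.pi/2+TH); st=plan(p+[0,0,.13],r,4,.3,(p,r)); q=case(-.055,ty,p[2]+.13)+R.apply([d[0],0,0]); st=plan(q,R,10,.3,st); print('place',q,p[2]+.012)
E
python3 carry.py .4238 .3214 -.038
```

```text
[0.42425113 0.32296938 0.0159055 ] 0.04353179924228784 19.96556858997792
offset [ 0.00147474 -0.00074062 -0.01590371]
[[[0,0,-32,0,0,0,0.3],[0,0,-33,0,0,0,0.3],[0,0,-32,0,0,0,0.3],[0.2,0.1,-33,0,0,0,0.3]]]
[[[-15,29,-0,0,-0,-4.1,0.3],[-17,29,-0,0,-0,-4.1,0.3],[-19,26,-0,0,-0,-4,0.3],[-22,26,-0,0,-0,-4.1,0.3],[-22,24,-0,0,-0,-4.1,0.3],[-25,22,-0,0.1,-0,-4.1,0.3],[-26,21,-0,-0,-0,-4.1,0.3],[-27,18,-0,-0,-0.1,-4,0.3],[-29,17,-0,-0,0,-4.1,0.3],[-29.3,14.3,-0.1,-0,0,-4.1,0.3]]]
place [0.53314468 0.01099913 0.1459055 ] 0.027905497087421884
```

send_rows --series '[[[0,0,-32,0,0,0,0.3],[0,0,-33,0,0,0,0.3],[0,0,-32,0,0,0,0.3],[0,0,-33,0,0,0,0.3]]]'

```text
t: 35.9
ee_pos: [0.4227, 0.3225, 0.1453]
tool_rot: [0.919, 0.395, -0.0, -0.0]
ft_force: [0.3, 0.5, -1.3]
finger_gap: 0.044
grip_force: 20.0
```

send_rows --series '[[[-15,29,0,0,0,-4.1,0.3],[-17,29,0,0,0,-4.1,0.3],[-19,26,0,0,0,-4,0.3],[-22,26,0,0,0,-4.1,0.3],[-22,24,0,0,0,-4.1,0.3],[-25,22,0,0,0,-4.1,0.3],[-26,21,0,0,0,-4.1,0.3],[-27,18,0,0,0,-4,0.3],[-29,17,0,0,0,-4.1,0.3],[-29,14,0,0,0,-4.1,0.3]]]'

```text
t: 37.15
ee_pos: [0.5318, 0.0101, 0.1443]
tool_rot: [0.723, 0.691, -0.0, -0.0]
ft_force: [-1.2, 0.2, -0.3]
finger_gap: 0.044
grip_force: 20.0
```

send_rows --series '[[[0,0,20,0,0,0,0.3],[0,0,20,0,0,0,0.3],[0,0,15,0,0,0,0.3],[0,0,0,0,0,0,0.3],[0,0,0,0,0,0,0.3],[0,0,0,0,0,0,0.3]]]'

```text
t: 37.9
ee_pos: [0.5327, 0.0111, 0.0907]
tool_rot: [0.724, 0.69, 0.001, 0.001]
ft_force: [-0.4, 0.3, 0.5]
finger_gap: 0.0439
grip_force: 20.0
```

Run:
```python
from h import *
s=telemetry.get_state(); print(s['ee_pos']); plan([.5331,.011,.028],down(np.pi/2+TH),5,.3)
```

```text
[0.5327381  0.01114069 0.09066807]
[[[-0,0,13,0,-0,0,0.3],[-0,0,12,0,-0,0,0.3],[-0,0,13,0.1,-0,0,0.3],[-0,0,12,-0,-0,0,0.3],[-0.1,0.3,12.7,0,-0,0,0.3]]]
```

send_rows --series '[[[0,0,15,0,0,0,0.3],[0,0,15,0,0,0,0.3],[0,0,15,0,0,0,0.3],[0,0,12,0,0,0,0.3],[0,0,5,0,0,0,0.3],[0,0,1,0,0,0,0.3],[0,0,0,0,0,0,0.3]]]'

```text
t: 38.78
ee_pos: [0.5306, 0.011, 0.0277]
tool_rot: [0.724, 0.69, -0.001, -0.001]
ft_force: [-7.4, 0.9, 12.4]
finger_gap: 0.0437
grip_force: 20.0
```

send_rows --series '[[[0,0,0,0,0,0,0.75],[0,0,0,0,0,0,0.75],[0,0,0,0,0,0,0.75],[0,0,-20,0,0,0,0.75],[0,0,-50,0,0,0,0.85],[0,0,-60,0,0,0,0.85],[0,0,0,0,0,0,0.85],[0,0,0,0,0,0,0.85]]]'

```text
t: 39.78
ee_pos: [0.5318, 0.011, 0.1565]
tool_rot: [0.724, 0.69, 0.0, 0.0]
ft_force: [-0.7, -0.4, -0.4]
finger_gap: 0.075
grip_force: 0.0
```

Run:
```python
from h import *
s=telemetry.get_state(); print(s['ee_pos'],s['t'])
cm,im=shot('wrist','w10.png')
r=fit(im,cm,'herb',*case(-.055,-.038,0)[:2],TH,.012); print(tocase(*r[:2]),r)
t,it=cam('top'),viewer.camera('top'); print(fit(it,t,'herb',.5448,-.2933,.42))
st=plan([.545,-.30,.16],down(np.pi/2+.42),10,1)
```

```text
[0.53179092 0.01100605 0.15652005] 39.775
[-0.05794049 -0.03851226] (np.float64(0.5301140884304), np.float64(0.009152466441734668), np.float64(-0.04326330484532976), np.float64(0.8018850824723581))
(np.float64(0.5448037961995645), np.float64(-0.2932312468101934), np.float64(0.423807242276307), np.float64(0.9014084507042254))
[[[-31,3,-1,-0,-0,-2.7,1],[-31,1,-0,-0,-0,-2.7,1],[-31,0,-1,-0.1,-0,-2.6,1],[-31,-1,-0,0,-0,-2.7,1],[-31,-3,-1,0,-0,-2.7,1],[-31,-4,-0,-0,-0,-2.7,1],[-31,-6,-1,-0,-0,-2.6,1],[-30,-7,-0,-0.1,-0,-2.7,1],[-30,-9,-1,0,-0,-2.7,1],[-29.5,-9.9,-0.4,0,-0,-2.7,1]]]
```

send_rows --series '[[[-31,3,0,0,0,-2.7,1],[-31,1,0,0,0,-2.7,1],[-31,0,0,0,0,-2.6,1],[-31,-1,0,0,0,-2.7,1],[-31,-3,0,0,0,-2.7,1],[-31,-4,0,0,0,-2.7,1],[-31,-6,0,0,0,-2.6,1],[-30,-7,0,0,0,-2.7,1],[-30,-9,0,0,0,-2.7,1],[-30,-10,0,0,0,-2.7,1]]]'

```text
t: 41.12
ee_pos: [0.5452, -0.3008, 0.1539]
tool_rot: [0.543, 0.84, -0.0, -0.002]
ft_force: [0.3, -0.0, 0.1]
finger_gap: 0.0879
grip_force: 0.0
```

send_rows --series '[[[0,0,0,0,0,0,1],[0,0,0,0,0,0,1],[0,0,0,0,0,0,1]]]'

```text
t: 41.5
ee_pos: [0.5462, -0.2992, 0.1558]
tool_rot: [0.544, 0.839, 0.0, -0.001]
ft_force: [0.8, 0.4, 0.3]
finger_gap: 0.0883
grip_force: 0.0
```

Run:
```python
from h import *
s=telemetry.get_state(); print(s['ee_pos'])
cm,im=shot('wrist','w11.png'); r=fit(im,cm,'herb',.5448,-.2933,.42); print(r)
plan([r[0],r[1],.012],down(np.pi/2+r[2]),6,1)
```

```text
[ 0.54616434 -0.29922422  0.15584153]
(np.float64(0.54310015366046), np.float64(-0.2943286491657318), np.float64(0.4207707935417591), np.float64(0.9363434492968171))
[[[1,-0,24,-0,-0,0,1],[1,-0,24,-0,-0,0,1],[1,-0,24,-0,-0,0,1],[1,-1,24,-0,-0,0,1],[1,0,24,-0,-0.1,0,1],[0.8,0.2,24.2,-0,0,0,1]]]
```

send_rows --series '[[[1,0,24,0,0,0,1],[1,0,24,0,0,0,1],[1,0,24,0,0,0,1],[1,-1,24,0,0,0,1],[1,0,24,0,0,0,1],[1,0,22,0,0,0,1],[0,0,0,0,0,0,0.3],[0,0,0,0,0,0,0.3],[0,0,0,0,0,0,0.3],[0,0,0,0,0,0,0.3]]]'

```text
t: 42.8
ee_pos: [0.544, -0.2959, 0.0159]
tool_rot: [0.544, 0.839, 0.0, 0.001]
ft_force: [-0.3, -0.6, -0.4]
finger_gap: 0.0499
grip_force: 0.0
```

send_rows --series '[[[0,0,0,0,0,0,0.3],[0,0,0,0,0,0,0.3],[0,0,0,0,0,0,0.3]]]'

```text
t: 43.18
ee_pos: [0.5438, -0.2958, 0.0155]
tool_rot: [0.544, 0.839, 0.0, 0.001]
ft_force: [-0.4, 0.7, 5.5]
finger_gap: 0.0438
grip_force: 20.0
```

```bash
python3 carry.py .5431 -.2943 .030
```

```text
[ 0.54375818 -0.2957582   0.01552545] 0.0438237709118218 19.997010338120162
offset [-1.61410049e-03  1.78335432e-05 -1.55239681e-02]
[[[-0,0,-32,0,0,0,0.3],[-0,0,-33,0,0,0,0.3],[-0,0,-32,0,0,0,0.3],[-0.1,0.1,-33,0,0,0,0.3]]]
[[[34,14,-0,0,0,2.7,0.3],[35,13,-0,0,0,2.7,0.3],[36,11,-0,0,0,2.6,0.3],[36,10,-0,0,0,2.7,0.3],[36,8,-0,0,0,2.7,0.3],[36,6,-0,0,0,2.7,0.3],[37,5,-0,0,0,2.6,0.3],[37,2,-0,0,0,2.7,0.3],[38,1,-0,0.1,0,2.7,0.3],[36.8,-0.5,-0.2,-0,0,2.7,0.3]]]
place [0.53619438 0.0758386  0.14552545] 0.02752545308805481
```

send_rows --series '[[[0,0,-32,0,0,0,0.3],[0,0,-33,0,0,0,0.3],[0,0,-32,0,0,0,0.3],[0,0,-33,0,0,0,0.3]]]'

```text
t: 43.68
ee_pos: [0.5423, -0.2951, 0.1444]
tool_rot: [0.544, 0.839, -0.0, -0.001]
ft_force: [0.1, -0.6, -1.0]
finger_gap: 0.0438
grip_force: 20.0
```

send_rows --series '[[[34,14,0,0,0,2.7,0.3],[35,13,0,0,0,2.7,0.3],[36,11,0,0,0,2.6,0.3],[36,10,0,0,0,2.7,0.3],[36,8,0,0,0,2.7,0.3],[36,6,0,0,0,2.7,0.3],[37,5,0,0,0,2.6,0.3],[37,2,0,0,0,2.7,0.3],[38,1,0,0,0,2.7,0.3],[37,0,0,0,0,2.7,0.3]]]'

```text
t: 44.92
ee_pos: [0.5351, 0.0774, 0.1437]
tool_rot: [0.724, 0.69, -0.001, -0.0]
ft_force: [0.6, -0.6, -2.2]
finger_gap: 0.0439
grip_force: 20.0
```

send_rows --series '[[[0,0,20,0,0,0,0.3],[0,0,20,0,0,0,0.3],[0,0,15,0,0,0,0.3],[0,0,0,0,0,0,0.3],[0,0,0,0,0,0,0.3],[0,0,0,0,0,0,0.3]]]'

```text
t: 45.68
ee_pos: [0.537, 0.0762, 0.0907]
tool_rot: [0.724, 0.69, 0.001, 0.001]
ft_force: [-0.7, 0.6, -2.4]
finger_gap: 0.0438
grip_force: 20.0
```

Run:
```python
from h import *
s=telemetry.get_state(); print(s['ee_pos']); plan([.5372,.0758,.028],down(np.pi/2+TH),5,.3)
```

```text
[0.53697771 0.07622642 0.09067089]
[[[-0,0,13,0,-0,-0,0.3],[-0,0,12,0,-0,-0,0.3],[-0,0,13,0.1,-0,-0,0.3],[-0,0,12,-0,-0,-0,0.3],[-0.4,0.2,12.7,-0,-0,-0,0.3]]]
```

send_rows --series '[[[0,1,15,0,0,0,0.3],[0,0,15,0,0,0,0.3],[0,0,15,0,0,0,0.3],[0,0,12,0,0,0,0.3],[0,0,5,0,0,0,0.3],[0,0,1,0,0,0,0.3],[0,0,0,0,0,0,0.3]]]'

```text
t: 46.55
ee_pos: [0.536, 0.0762, 0.0274]
tool_rot: [0.724, 0.69, -0.001, -0.001]
ft_force: [-5.5, -1.1, 7.7]
finger_gap: 0.0439
grip_force: 20.0
```

send_rows --series '[[[0,0,0,0,0,0,0.75],[0,0,0,0,0,0,0.75],[0,0,0,0,0,0,0.75],[0,0,-20,0,0,0,0.75],[0,0,-50,0,0,0,0.75],[0,0,-60,0,0,0,0.5],[0,-20,-40,0,0,0,0.4],[0,-20,-40,0,0,0,0.34],[0,-20,-40,0,0,0,0.34],[0,-20,0,0,0,0,0.34]]]'

```text
t: 47.8
ee_pos: [0.459, 0.0804, 0.2811]
tool_rot: [0.724, 0.69, 0.003, 0.002]
ft_force: [0.2, -0.4, 0.0]
finger_gap: 0.0303
grip_force: 0.0
```

send_rows --series '[[[0,0,0,0,0,0,0.34],[0,0,0,0,0,0,0.34],[0,0,0,0,0,0,0.34]]]'

```text
t: 48.18
ee_pos: [0.4574, 0.08, 0.2758]
tool_rot: [0.724, 0.69, -0.001, -0.0]
ft_force: [0.7, -0.4, -0.6]
finger_gap: 0.0299
grip_force: 0.0
```

Run:
```python
from h import *
s=telemetry.get_state(); print(s['ee_pos'],s['t'])
cm,im=shot('wrist','w12.png')
for c,x,y in (('herb',-.055,.03),('herb',-.055,-.038),('herb',-.055,-.106),('gold',.041,.038),('gold',.041,-.045)):
    r=fit(im,cm,c,*case(x,y,0)[:2],TH,.012); print(tocase(*r[:2]),r[2:])
```

```text
[0.45744115 0.07995035 0.27579659] 48.175
[-0.05558071  0.02900814] (np.float64(-0.036513957679769456), np.float64(0.8047138047138047))
[-0.05822306 -0.0255088 ] (np.float64(-0.0458106987882071), np.float64(0.7676450034940601))
[-0.04916897 -0.0730594 ] (np.float64(0.31812746951767756), np.float64(0.26819923371647514))
[0.04208008 0.04220865] (np.float64(-0.013185408340106937), np.float64(0.7549486344274617))
[ 0.0471252  -0.01816283] (np.float64(-1.7472246254885773), np.float64(0.7909433962264151))
```

View pics/w12.png

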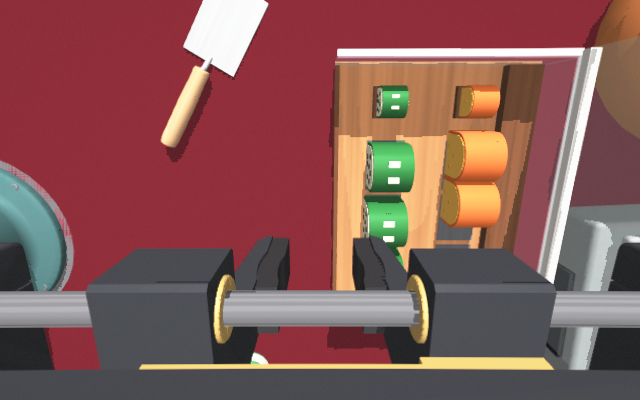

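The view shows the herbs in the front row. The two golds (480,157) and (475,203) now look almost touching, so one has probably been knocked. I'll look from further right.

send_rows --series '[[[-40,10,0,0,0,0,0.34],[-40,10,0,0,0,0,0.34],[-40,10,0,0,0,0,0.34],[-20,10,0,0,0,0,0.34],[0,0,0,0,0,0,0.34],[0,0,0,0,0,0,0.34],[0,0,0,0,0,0,0.34]]]'

```text
t: 49.1
ee_pos: [0.4903, -0.0608, 0.2765]
tool_rot: [0.723, 0.691, -0.0, -0.0]
ft_force: [0.4, -0.7, 0.2]
finger_gap: 0.0298
grip_force: 0.0
```

Run:
```python
from h import *
s=telemetry.get_state(); print(s['ee_pos'],s['t'])
cm,im=shot('wrist','w13.png')
for c,x,y in (('herb',-.055,.03),('herb',-.055,-.038),('herb',-.055,-.106),('gold',.041,.038),('gold',.041,-.018),('gold',.041,-.045)):
    r=fit(im,cm,c,*case(x,y,0)[:2],TH,.012); print(tocase(*r[:2]),r[2:])
for y in (.038,-.045,-.018): cv2.polylines(im,[cv2.convexHull(proj(cm,outline(*case(.042,y,0)[:2],TH)+[0,0,.012]).astype(np.float32)).astype(int)],True,(255,0,0),1)
cv2.imwrite('pics/w13.png',im)
```

```text
[ 0.49034448 -0.06081932  0.27652501] 49.1
[-0.05649137  0.02992953] (np.float64(-0.042919656709197285), np.float64(0.803030303030303))
[-0.05954035 -0.03562973] (np.float64(1.4750763353626073), np.float64(0.594939879759519))
[-0.05951682 -0.10934404] (np.float64(-0.16840165184238484), np.float64(0.6776556776556777))
[0.04182976 0.0448543 ] (np.float64(-0.02035693322737125), np.float64(0.7360498313002855))
[ 0.04262349 -0.00692754] (np.float64(-0.050456134842423055), np.float64(0.6184928111056024))
[ 0.045437  -0.0216063] (np.float64(-1.6224590353987136), np.float64(0.739900779588944))
```

View pics/w13.png

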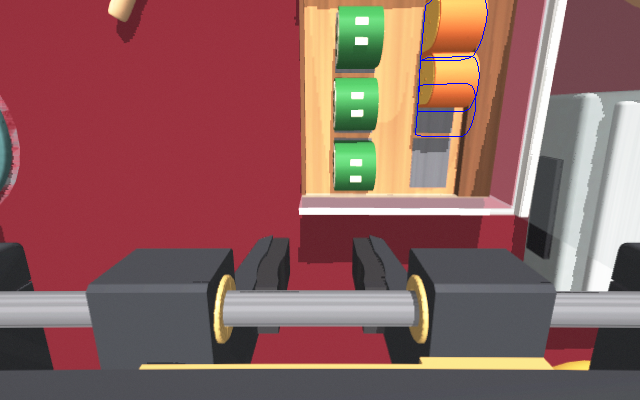

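The third herb was placed squarely, but the middle gold has moved about 27 mm towards its neighbour. I'll fit the two golds together.

```bash
cat >> h.py <<'E'
def multi(views,col,guess,scale=None,z0=.012,fixyaw=False):
    """joint fit of several same-colour portions (case coords, yaw rel. case) in several views; extra dict for tag scaling"""
    from scipy.optimize import minimize
    n=len(guess); guess=G(guess,float); scale=scale or [1]*n; dat=[]
    hull=lambda cm,g,k,f=1: cv2.convexHull(proj(cm,(outline(0,0,TH+g[2])*[k*f,k*f,k])+[*case(g[0],g[1],0)[:2],z0 if k==1 else .02]).astype(np.float32))
    for cm,im in views:
        m=colmask(im,col); q=np.zeros_like(m)
        for g,k in zip(guess,scale): cv2.fillConvexPoly(q,hull(cm,g,k,1.5).astype(int),255)
        dat.append((cm,(m&q)>0))
    def cost(v):
        e=0
        for cm,m in dat:
            h=np.zeros(m.shape,np.uint8)
            for g,k in zip(v.reshape(n,3)*[.01,.01,.2],scale): cv2.fillConvexPoly(h,(hull(cm,g,k)*16).astype(int),255,shift=4)
            h=h>0; e+=1-(h&m).sum()/max(1,(h|m).sum())
        return e
    v=(guess/[.01,.01,.2]).ravel()
    for _ in range(3):
        b=minimize(cost,v,method='Powell',options=dict(xtol=1e-3,ftol=1e-5)); v=b.x
    return v.reshape(n,3)*[.01,.01,.2],b.fun/len(views)
E
python3 - <<'E'
from h import *
np.set_printoptions(precision=4,suppress=True)
im=cv2.imread('pics/w12.png'); cm=cam('wrist',dict(ee_pos=[.45744,.07995,.2758],tool_rot=Ro.from_quat([.724,.69,-.0007,-.0003]).as_quat()))
print(multi([(cm,im)],'gold',[(.042,.038,0),(.042,-.018,0),(.04,.102,0)],[1,1,.625]))
print(multi([(cm,im)],'herb',[(-.055,.03,0),(-.055,-.038,0),(-.055,.102,0)],[1,1,.625]))
E
```

```text
(array([[ 0.0419,  0.0429,  0.0146],
       [ 0.0423, -0.0126, -0.0239],
       [ 0.0402,  0.1034, -0.0074]]), np.float64(0.031807714450201474))
(array([[-0.0558,  0.0289, -0.0022],
       [-0.0581, -0.0359, -0.0082],
       [-0.0557,  0.1027,  0.0029]]), np.float64(0.07485539299081323))
```

The two golds are touching, at case y +43 and -13. Pushing both about 18 mm away from the tag centres them well enough. I'll use the right finger's back, with the left finger outside the side wall.

Run:
```python
from h import *
R=down(np.pi+TH); st=plan(case(-.07,.1335,.2),R,10,1); plan(case(.042,.1335,.12),R,4,1,st)
```

```text
[[[24,2,8,-0,-0,-9,1],[24,7,7,0,-0,-9,1],[22,10,8,0,-0,-9,1],[21,13,8,0,-0,-9,1],[18,16,7,0,-0,-9,1],[16,19,8,0,-0,-9,1],[12,21,8,0,-0,-9,1],[9,23,7,0,-0,-9,1],[5,24,8,0,-0,-8.9,1],[1.4,24.7,7.7,0,-0,-9,1]]]
[[[-28,0,20,0,-0,-0,1],[-28,0,20,0,-0,-0,1],[-28,0,20,0,-0,-0,1],[-28,0.1,19.9,0,-0,-0,1]]]
```

send_rows --series '[[[24,2,8,0,0,-9,1],[24,7,7,0,0,-9,1],[22,10,8,0,0,-9,1],[21,13,8,0,0,-9,1],[18,16,7,0,0,-9,1],[16,19,8,0,0,-9,1],[12,21,8,0,0,-9,1],[9,23,7,0,0,-9,1],[5,24,8,0,0,-9,1],[1,25,8,0,0,-9,1]]]'

```text
t: 50.4
ee_pos: [0.5268, 0.1824, 0.1997]
tool_rot: [0.02, 1.0, 0.0, 0.0]
ft_force: [0.7, -0.2, 0.1]
finger_gap: 0.0883
grip_force: 0.0
```

send_rows --series '[[[-28,0,20,0,0,0,1],[-28,0,20,0,0,0,1],[-28,0,20,0,0,0,1],[-28,0,20,0,0,0,1],[0,0,0,0,0,0,1],[0,0,0,0,0,0,1],[0,0,0,0,0,0,1]]]'

```text
t: 51.28
ee_pos: [0.6386, 0.1761, 0.121]
tool_rot: [0.023, 1.0, 0.0, 0.001]
ft_force: [-0.0, 0.3, -0.3]
finger_gap: 0.0882
grip_force: 0.0
```

Run:
```python
from h import *
np.set_printoptions(precision=4,suppress=True)
s=telemetry.get_state(); print(s['ee_pos'],tocase(*s['ee_pos'][:2]),s['finger_gap'])
v=shot('wrist','w14.png'); print(multi([v],'gold',[(.042,.043,0),(.042,-.013,0),(.04,.103,0)],[1,1,.625]))
plan(case(.042,.1335,.053),down(np.pi+TH),5,1)
```

```text
[0.6386 0.1761 0.121 ] [0.0426 0.1333] 0.08816370016559022
(array([[ 0.0416,  0.043 , -0.0002],
       [ 0.0422, -0.013 , -0.    ],
       [ 0.0406,  0.1036, -0.0122]]), np.float64(0.04707163601161668))
[[[0,0,14,0,0,0,1],[0,0,13,0,0,0,1],[0,0,14,0,0,0,1],[1,0,13,0,0.1,0,1],[-0.2,0.2,14.1,0,-0,0,1]]]
```

send_rows --series '[[[0,0,20,0,0,0,1],[0,0,20,0,0,0,1],[0,0,16,0,0,0,1],[0,0,8,0,0,0,1],[0,0,4,0,0,0,1],[0,0,0,0,0,0,1],[0,0,0,0,0,0,1]]]'

```text
t: 52.2
ee_pos: [0.6396, 0.1757, 0.0525]
tool_rot: [0.024, 1.0, 0.0, 0.001]
ft_force: [0.5, -0.1, 0.3]
finger_gap: 0.0882
grip_force: 0.0
```

send_rows --series '[[[0,-3,0,0,0,0,1],[0,-3,0,0,0,0,1],[0,-2,0,0,0,0,1],[0,0,0,0,0,0,1],[0,0,0,0,0,0,1]]]'

```text
t: 52.82
ee_pos: [0.6386, 0.1676, 0.0517]
tool_rot: [0.024, 1.0, 0.0, 0.0]
ft_force: [0.8, -0.4, -0.3]
finger_gap: 0.0882
grip_force: 0.0
```

Run:
```python
from h import *
np.set_printoptions(precision=4,suppress=True)
s=telemetry.get_state(); print(s['ee_pos'],tocase(*s['ee_pos'][:2]),s['ft_force'],s['finger_gap'])
v=shot('wrist','w15.png'); print(multi([v],'gold',[(.042,.040,0),(.042,-.016,0)],[1,1]))
```

```text
[0.6386 0.1676 0.0517] [0.043  0.1248] [ 0.7671 -0.3679 -0.2934] 0.08820609941739578
(array([[ 0.0277,  0.0394,  0.3261],
       [ 0.0351, -0.0492,  0.2173]]), np.float64(0.3583630387482061))
```

send_rows --series '[[[0,0,3,0,0,0,1],[0,0,3,0,0,0,1],[0,-3,0,0,0,0,1],[0,-3,0,0,0,0,1],[0,-3,0,0,0,0,1],[0,-2,0,0,0,0,1]]]'

```text
t: 53.62
ee_pos: [0.6399, 0.1583, 0.0475]
tool_rot: [0.024, 1.0, 0.001, 0.002]
ft_force: [0.3, 5.0, 5.7]
finger_gap: 0.0884
grip_force: 3.3
```

send_rows --series '[[[0,2,0,0,0,0,1],[0,0,-15,0,0,0,1],[0,0,-25,0,0,0,1],[0,0,-30,0,0,0,1],[0,-20,0,0,0,0,1],[0,-20,0,0,0,0,1],[0,-20,0,0,0,0,1],[0,0,0,0,0,0,1],[0,0,0,0,0,0,1],[0,0,0,0,0,0,1]]]'

```text
t: 54.88
ee_pos: [0.6353, 0.0991, 0.1154]
tool_rot: [0.023, 1.0, 0.0, -0.0]
ft_force: [-0.1, 0.3, -0.1]
finger_gap: 0.088
grip_force: 0.0
```

Run:
```python
from h import *
np.set_printoptions(precision=4,suppress=True)
s=telemetry.get_state(); print(s['ee_pos'],tocase(*s['ee_pos'][:2]),s['ft_force'],s['finger_gap'])
v=shot('wrist','w16.png'); print(multi([v],'gold',[(.042,.028,0),(.042,-.028,0)],[1,1])); print(multi([v],'gold',[(.042,.035,0),(.042,-.02,0),(.04,.103,0)],[1,1,.625]))
```

```text
[0.6353 0.0991 0.1154] [0.0429 0.0562] [-0.0769  0.3192 -0.1222] 0.08801916473250455
(array([[ 0.042 ,  0.0326, -0.0026],
       [ 0.0415, -0.0233, -0.0088]]), np.float64(0.06016200294550811))
(array([[ 0.0419,  0.0326, -0.0076],
       [ 0.0414, -0.0233, -0.0022],
       [ 0.0403,  0.1038, -0.0025]]), np.float64(0.05177278861489387))
```

The push worked (now +32.6 and -23.3). The finger is thinner at its tip than I'd assumed, so I'll do a second pass, about 7 mm further.

send_rows --series '[[[0,20,0,0,0,0,1],[0,22,0,0,0,0,1],[-1,22,0,0,0,0,1],[0,0,0,0,0,0,1],[0,0,25,0,0,0,1],[0,0,25,0,0,0,1],[0,0,20,0,0,0,1],[0,0,9,0,0,0,1],[0,0,0,0,0,0,1],[0,0,0,0,0,0,1]]]'

```text
t: 56.18
ee_pos: [0.6402, 0.1626, 0.0377]
tool_rot: [0.024, 1.0, 0.0, 0.001]
ft_force: [-0.2, 0.3, -0.4]
finger_gap: 0.0882
grip_force: 0.0
```

Run:
```python
from h import *
s=telemetry.get_state(); print(s['ee_pos'],tocase(*s['ee_pos'][:2]),s['ft_force'])
```

```text
[0.64022172 0.16261295 0.03767456] [0.04483556 0.11995191] [-0.15829749  0.28658697 -0.37749365]
```

send_rows --series '[[[3,-3,0,0,0,0,1],[0,-3,0,0,0,0,1],[0,-2,0,0,0,0,1],[0,-2,0,0,0,0,1],[0,0,0,0,0,0,1],[0,0,0,0,0,0,1]]]'

```text
t: 56.92
ee_pos: [0.6362, 0.1527, 0.0369]
tool_rot: [0.024, 1.0, -0.0, 0.0]
ft_force: [1.4, 2.6, 1.5]
finger_gap: 0.088
grip_force: 1.4
```

send_rows --series '[[[0,2,0,0,0,0,1],[0,0,-15,0,0,0,1],[0,0,-30,0,0,0,1],[0,0,-35,0,0,0,1],[0,-18,0,0,0,0,1],[0,-18,0,0,0,0,1],[0,-18,0,0,0,0,1],[0,0,0,0,0,0,1],[0,0,0,0,0,0,1],[0,0,0,0,0,0,1]]]'

```text
t: 58.18
ee_pos: [0.6334, 0.1011, 0.1164]
tool_rot: [0.023, 1.0, 0.0, -0.0]
ft_force: [0.5, 0.2, 0.0]
finger_gap: 0.088
grip_force: 0.0
```

Run:
```python
from h import *
np.set_printoptions(precision=4,suppress=True)
s=telemetry.get_state(); print(s['ee_pos'],tocase(*s['ee_pos'][:2]),s['t'])
v=shot('wrist','w17.png'); print(multi([v],'gold',[(.042,.026,0),(.042,-.03,0)],[1,1]))
print(multi([v],'herb',[(-.055,.03,0),(-.055,-.038,0)],[1,1]))
```

```text
[0.6334 0.1011 0.1164] [0.0409 0.0582] 58.175
(array([[ 0.04  ,  0.0231,  0.0052],
       [ 0.0403, -0.032 ,  0.0032]]), np.float64(0.049645390070921946))
(array([[-0.0554,  0.0296, -0.001 ],
       [-0.0575, -0.0385,  0.0076]]), np.float64(0.16394487764209698))
```

Both golds are now within 7 mm of their pad centres. One more view covers all five, then I'll go to the bar.

send_rows --series '[[[0,-30,-15,0,0,0,1],[0,-30,-15,0,0,0,1],[0,-30,-15,0,0,0,1],[0,-20,-5,0,0,0,1],[0,0,0,0,0,0,1],[0,0,0,0,0,0,1],[0,0,0,0,0,0,1]]]'

```text
t: 59.1
ee_pos: [0.6278, -0.0081, 0.1658]
tool_rot: [0.023, 1.0, 0.0, -0.001]
ft_force: [0.3, 0.2, 0.5]
finger_gap: 0.0877
grip_force: 0.0
```

Run:
```python
from h import *
np.set_printoptions(precision=4,suppress=True)
s=telemetry.get_state(); print(s['ee_pos'],tocase(*s['ee_pos'][:2]),s['t'])
v=shot('wrist','w18.png'); print(multi([v],'gold',[(.04,.023,0),(.04,-.032,0)],[1,1]))
print(multi([v],'herb',[(-.055,.03,0),(-.0575,-.0385,0),(-.057,-.107,0)],[1,1,1]))
st=plan(case(-.08,-.03,.40),down(np.pi+TH),6,1); st=plan(case(.03,0,.42),down(np.pi/2+TH),10,.34,st); b=bar(1.53); plan(b+[0,0,.06],down(np.pi/2+TH),3,.34,st); print(b)
```

```text
[ 0.6278 -0.0081  0.1658] [ 0.0404 -0.0511] 59.1
(array([[ 0.0403,  0.0243,  0.008 ],
       [ 0.0407, -0.0318,  0.0061]]), np.float64(0.19242796515523786))
(array([[-0.0552,  0.0303,  0.003 ],
       [-0.0578, -0.038 ,  0.0008],
       [-0.0571, -0.1108,  0.0347]]), np.float64(0.15616762601538547))
[[[20,4,-39,0,-0,0,1],[20,3,-39,0,-0,0,1],[20,4,-39,0,-0,0,1],[21,3,-39,0,-0,0,1],[20,4,-39,0,-0.1,0,1],[19.7,3.4,-38.9,0,0,0,1]]]
[[[-11,3,-2,0,0,9,0.34],[-10,5,-2,0,0,9,0.34],[-10,6,-2,0,0,9,0.34],[-8,8,-2,0,0,9,0.34],[-8,9,-2,0,0,9,0.34],[-5,9,-2,0,-0,9,0.34],[-4,11,-2,0,-0,9,0.34],[-3,11,-2,0,-0,9,0.34],[-0,12,-2,0,-0,9,0.34],[1,11,-2,0,-0,9,0.34]]]
[[[-0,26,7,0,-0,0,0.34],[-0,25,8,0,-0,0,0.34],[-0,26.2,7.3,0,-0,0,0.34]]]
[0.6969 0.0399 0.3378]
```

send_rows --series '[[[20,4,-39,0,0,0,1],[20,3,-39,0,0,0,1],[20,4,-39,0,0,0,1],[21,3,-39,0,0,0,1],[20,4,-39,0,0,0,1],[20,3,-39,0,0,0,1]]]'

```text
t: 59.9
ee_pos: [0.5075, 0.0183, 0.4017]
tool_rot: [0.023, 1.0, 0.0, -0.0]
ft_force: [1.2, -0.6, 1.4]
finger_gap: 0.088
grip_force: 0.0
```

send_rows --series '[[[-11,3,-2,0,0,9,0.34],[-10,5,-2,0,0,9,0.34],[-10,6,-2,0,0,9,0.34],[-8,8,-2,0,0,9,0.34],[-8,9,-2,0,0,9,0.34],[-5,9,-2,0,0,9,0.34],[-4,11,-2,0,0,9,0.34],[-3,11,-2,0,0,9,0.34],[0,12,-2,0,0,9,0.34],[1,11,-2,0,0,9,0.34]]]'

```text
t: 61.15
ee_pos: [0.6199, 0.0431, 0.4202]
tool_rot: [0.725, 0.689, -0.0, -0.0]
ft_force: [0.2, -0.3, 0.7]
finger_gap: 0.03
grip_force: 0.0
```

send_rows --series '[[[0,26,7,0,0,0,0.34],[0,25,8,0,0,0,0.34],[0,26,7,0,0,0,0.34],[0,0,0,0,0,0,0.34],[0,0,0,0,0,0,0.34],[0,0,0,0,0,0,0.34]]]'

```text
t: 61.9
ee_pos: [0.696, 0.0389, 0.3997]
tool_rot: [0.723, 0.69, 0.0, 0.0]
ft_force: [0.0, 0.0, -0.7]
finger_gap: 0.0299
grip_force: 0.0
```

Run:
```python
from h import *
s=telemetry.get_state(); print(s['ee_pos'])
im=viewer.camera('wrist'); cm=cam('wrist',s); h=cv2.cvtColor(im,cv2.COLOR_BGR2HSV)
m=(cv2.inRange(h,(0,220,150),(4,255,255))); n,l,st,c=cv2.connectedComponentsWithStats(m); i=1+st[1:,4].argmax(); print(st[i],c[i])
b=bar(1.53); e=np.r_[np.array([-np.sin(TH),np.cos(TH)])*.07,0]; print(proj(cm,[b,b+e]))
plan([.6975,.0395,.3165],down(np.pi/2+TH),4,.34)
```

```text
[0.6959867  0.03886156 0.39970601]Traceback (most recent call last):
  File "<stdin>", line 4, in <module>
ValueError: attempt to get argmax of an empty sequence
```

Run:
```python
from h import *
s=telemetry.get_state(); im=viewer.camera('wrist'); cm=cam('wrist',s); h=cv2.cvtColor(im,cv2.COLOR_BGR2HSV)
b=bar(1.53); e=np.r_[np.array([-np.sin(TH),np.cos(TH)])*.07,0]; p=proj(cm,[b,b+e*.8,b+e]); print(p.round(1))
r=int(p[1,1])+10; print(h[r,290:352:4].tolist())
plan([.6975,.0395,.3165],down(np.pi/2+TH),4,.34)
```

```text
[[322.5 213. ]
 [322.6 125.7]
 [322.7 101.9]]
[[17, 175, 200], [12, 139, 218], [12, 144, 218], [10, 137, 125], [10, 138, 126], [11, 138, 120], [7, 160, 121], [1, 196, 204], [1, 194, 226], [1, 193, 229], [1, 196, 208], [12, 5, 250], [176, 171, 115], [176, 167, 116], [176, 171, 116], [176, 166, 115]]
[[[0,0,21,0,-0,-0,0.34],[0,1,21,0,-0,-0,0.34],[1,-0,20,0.1,-0,-0,0.34],[-0.1,0.3,21.3,-0,-0,-0,0.34]]]
```

send_rows --series '[[[0,0,21,0,0,0,0.34],[0,1,21,0,0,0,0.34],[0,0,20,0,0,0,0.34],[0,0,21,0,0,0,0.34],[0,0,0,0,0,0,0],[0,0,0,0,0,0,0],[0,0,0,0,0,0,0],[0,0,0,0,0,0,0]]]' --newtons 40

```text
t: 63.0
ee_pos: [0.698, 0.0385, 0.3163]
tool_rot: [0.724, 0.69, 0.0, 0.0]
ft_force: [0.3, -0.6, -1.8]
finger_gap: 0.0095
grip_force: 39.6
```

```bash
python3 - <<'E'
from h import *
s=telemetry.get_state(); print(s['ee_pos'],s['finger_gap'],s['grip_force'],s['ft_force'])
E
python3 arc.py 1.53 1.0 9; python3 arc.py 1.0 .5 9; python3 arc.py .5 .2 9; python3 arc.py .2 0 9
```

```text
[0.69795314 0.03850081 0.31631139] 0.009463079398629065 39.63092029094696 [ 0.27344237 -0.57286785 -1.79483525]
[[[0.0, -16.0, 1.0, 0, 0, 0, 0], [0.0, -15.0, 2.0, 0, 0, 0, 0], [-0.0, -15.0, 3.0, 0, 0, 0, 0], [-0.0, -15.0, 4.0, 0, 0, 0, 0], [-0.0, -15.0, 4.0, 0, 0, 0, 0], [-0.0, -15.0, 6.0, 0, 0, 0, 0], [-0.0, -14.0, 6.0, 0, 0, 0, 0], [-0.0, -14.0, 8.0, 0, 0, 0, 0], [-0.0, -13.0, 8.0, 0, 0, 0, 0]]]
[[[0.0, -12.0, 8.0, 0, 0, 0, 0], [-0.0, -12.0, 9.0, 0, 0, 0, 0], [-0.0, -11.0, 10.0, 0, 0, 0, 0], [-0.0, -10.0, 10.0, 0, 0, 0, 0], [-0.0, -10.0, 11.0, 0, 0, 0, 0], [-0.0, -10.0, 11.0, 0, 0, 0, 0], [0.0, -9.0, 12.0, 0, 0, 0, 0], [-0.0, -8.0, 12.0, 0, 0, 0, 0], [-0.0, -7.0, 13.0, 0, 0, 0, 0]]]
[[[-0.0, -4.0, 8.0, 0, 0, 0, 0], [-0.0, -4.0, 8.0, 0, 0, 0, 0], [-0.0, -3.0, 8.0, 0, 0, 0, 0], [-0.0, -4.0, 8.0, 0, 0, 0, 0], [-0.0, -3.0, 8.0, 0, 0, 0, 0], [-0.0, -3.0, 9.0, 0, 0, 0, 0], [-0.0, -2.0, 8.0, 0, 0, 0, 0], [-0.0, -2.0, 9.0, 0, 0, 0, 0], [-0.0, -2.0, 8.0, 0, 0, 0, 0]]]
[[[-0.0, -1.0, 6.0, 0, 0, 0, 0], [-0.0, -1.0, 6.0, 0, 0, 0, 0], [-0.0, -1.0, 5.0, 0, 0, 0, 0], [-0.0, -1.0, 6.0, 0, 0, 0, 0], [-0.0, -0.0, 6.0, 0, 0, 0, 0], [-0.0, -1.0, 6.0, 0, 0, 0, 0], [-0.0, -0.0, 6.0, 0, 0, 0, 0], [-0.0, -0.0, 6.0, 0, 0, 0, 0], [-0.0, -0.0, 5.0, 0, 0, 0, 0]]]
```

send_rows --series '[[[0,-16,1,0,0,0,0],[0,-15,2,0,0,0,0],[0,-15,3,0,0,0,0],[0,-15,4,0,0,0,0],[0,-15,4,0,0,0,0],[0,-15,6,0,0,0,0],[0,-14,6,0,0,0,0],[0,-14,8,0,0,0,0],[0,-13,8,0,0,0,0],[0,0,0,0,0,0,0]]]'

```text
t: 64.25
ee_pos: [0.566, 0.045, 0.2729]
tool_rot: [0.724, 0.69, 0.001, 0.0]
ft_force: [5.3, 0.5, -9.0]
finger_gap: 0.0084
grip_force: 40.2
```

send_rows --series '[[[0,-12,8,0,0,0,0],[0,-12,9,0,0,0,0],[0,-11,10,0,0,0,0],[0,-10,10,0,0,0,0],[0,-10,11,0,0,0,0],[0,-10,11,0,0,0,0],[0,-9,12,0,0,0,0],[0,-8,12,0,0,0,0],[0,-7,13,0,0,0,0],[0,0,0,0,0,0,0]]]'

```text
t: 65.5
ee_pos: [0.4779, 0.0493, 0.1776]
tool_rot: [0.724, 0.69, 0.002, 0.001]
ft_force: [5.6, 1.6, -7.2]
finger_gap: 0.008
grip_force: 40.3
```

Run:
```python
from h import *
s=telemetry.get_state(); g=s['ee_pos']+[0,0,.019]; h=case(.118,0,.074); print(g,np.arctan2(g[2]-h[2],h[0]-g[0]),s['ft_force'],bar(.5),s['finger_gap'])
c,im=cam('top'),viewer.camera('top'); cv2.imwrite('pics/t9.png',im)
```

```text
[0.47785349 0.04932702 0.19663446] 0.4901802595330955 [ 5.57894398  1.62540812 -7.1873445 ] [0.47624374 0.05024108 0.20056834] 0.008042966221447772
```

send_rows --series '[[[0,-4,8,0,0,0,0],[0,-4,8,0,0,0,0],[0,-3,8,0,0,0,0],[0,-4,8,0,0,0,0],[0,-3,8,0,0,0,0],[0,-3,9,0,0,0,0],[0,-2,8,0,0,0,0],[0,-2,9,0,0,0,0],[0,-2,8,0,0,0,0],[0,0,0,0,0,0,0]]]'

```text
t: 66.8
ee_pos: [0.4496, 0.0506, 0.1024]
tool_rot: [0.724, 0.69, 0.0, -0.0]
ft_force: [6.7, 4.6, -5.8]
finger_gap: 0.0074
grip_force: 40.7
```

send_rows --series '[[[0,-1,6,0,0,0,0],[0,-1,6,0,0,0,0],[0,-1,5,0,0,0,0],[0,-1,6,0,0,0,0],[0,0,6,0,0,0,0],[0,-1,5,0,0,0,0],[0,0,5,0,0,0,0],[0,0,5,0,0,0,0],[0,0,0,0,0,0,0],[0,0,0,0,0,0,0]]]'

```text
t: 68.05
ee_pos: [0.4438, 0.0509, 0.0586]
tool_rot: [0.724, 0.69, -0.0, -0.001]
ft_force: [3.1, 5.1, -2.4]
finger_gap: 0.0076
grip_force: 40.0
```

send_rows --series '[[[0,0,2,0,0,0,0],[0,0,2,0,0,0,0],[0,0,2,0,0,0,0],[0,0,1,0,0,0,0],[0,0,0,0,0,0,0],[0,0,0,0,0,0,0]]]'

```text
t: 68.8
ee_pos: [0.4436, 0.0509, 0.052]
tool_rot: [0.724, 0.69, -0.001, -0.001]
ft_force: [2.0, 4.8, 1.2]
finger_gap: 0.0079
grip_force: 40.0
```

send_rows --series '[[[0,0,2,0,0,0,0],[0,0,2,0,0,0,0],[0,0,2,0,0,0,0],[0,0,0,0,0,0,0],[0,0,0,0,0,0,0]]]'

```text
t: 69.42
ee_pos: [0.4435, 0.0509, 0.0458]
tool_rot: [0.724, 0.69, -0.001, -0.001]
ft_force: [1.7, 5.6, -0.4]
finger_gap: 0.0081
grip_force: 40.0
```

Run:
```python
from h import *
s=telemetry.get_state(); print(s['ee_pos'],s['ft_force'])
for n in('wrist','scene'): 
    im=viewer.camera(n); cv2.imwrite('pics/z_%s.png'%n,im); h=cv2.cvtColor(im,cv2.COLOR_BGR2HSV); m=cv2.inRange(h,(0,190,150),(4,255,255))
    k,l,st,c=cv2.connectedComponentsWithStats(m); o=[(st[i].tolist()) for i in range(1,k) if st[i,4]>15]; print(n,o)
    cm=cam(n,s)
    for a in (0,.04,.1): 
        b=bar(a); e=np.r_[np.array([-np.sin(TH),np.cos(TH)])*.07,0]; print(a,proj(cm,[b-e,b+e]).round(1).tolist())
```

```text
[0.4434504  0.05092233 0.04584023] [ 1.69832988  5.55574585 -0.42408615]
wrist [[305, 100, 34, 190, 5612], [307, 327, 28, 36, 747]]
0 [[322.4, 423.3], [323.0, 97.0]]
0.04 [[323.0, 446.5], [323.8, 95.8]]
0.1 [[326.1, 488.7], [328.4, 93.5]]
scene [[334, 189, 17, 11, 54], [181, 192, 9, 9, 16]]
0 [[313.3, 178.0], [349.5, 197.8]]
0.04 [[313.2, 175.6], [349.5, 195.4]]
0.1 [[312.8, 172.2], [349.5, 192.0]]
```

Both views put the bar at the closed position (end at (350,198) in the scene view, against a predicted (349.5,197.8)). The fingers slipped past it on the stop. I'll release and back off.

send_rows --series '[[[0,0,0,0,0,0,0.34],[0,0,0,0,0,0,0.34],[0,0,0,0,0,0,0.34],[0,0,-15,0,0,0,0.34],[0,0,-30,0,0,0,0.34],[0,0,-50,0,0,0,0.34],[0,0,-50,0,0,0,0.34],[-30,0,-20,0,0,0,0.34],[-30,0,-20,0,0,0,0.34],[0,0,0,0,0,0,0.34]]]'

```text
t: 70.78
ee_pos: [0.4433, -0.0108, 0.2347]
tool_rot: [0.725, 0.689, 0.002, 0.002]
ft_force: [0.2, -0.7, -0.1]
finger_gap: 0.0298
grip_force: 0.0
```

send_rows --series '[[[-50,-5,-10,0,0,0,0.34],[-50,-5,-10,0,0,0,0.34],[-50,0,-10,0,0,0,0.34],[-50,0,0,0,0,0,0.34],[0,0,0,0,0,0,0.34],[0,0,0,0,0,0,0.34],[0,0,0,0,0,0,0.34]]]'

```text
t: 71.65
ee_pos: [0.4226, -0.2073, 0.2612]
tool_rot: [0.723, 0.691, 0.0, -0.001]
ft_force: [0.0, 0.1, -0.7]
finger_gap: 0.0297
grip_force: 0.0
```

Run:
```python
from h import *
np.set_printoptions(precision=4,suppress=True)
top=shot('top','t10.png'); sc=shot('scene','s10.png')
b=bar(0); e=np.r_[np.array([-np.sin(TH),np.cos(TH)])*.07,0]
for n,(cm,im) in (('top',top),('scene',sc)):
    h=cv2.cvtColor(im,cv2.COLOR_BGR2HSV); m=cv2.inRange(h,(0,190,120),(5,255,255)); k,l,st,c=cv2.connectedComponentsWithStats(m)
    print(n,[(st[i].tolist(),c[i].round(1).tolist()) for i in range(1,k) if st[i,4]>10]); print([(a,proj(cm,[bar(a)-e,bar(a),bar(a)+e]).round(1).tolist()) for a in(0,.05,.1)])
```

```text
top [([448, 144, 29, 28, 439], [461.3, 157.4]), ([292, 235, 54, 6, 230], [319.1, 237.4])]
[(0, [[345.8, 238.5], [318.6, 237.5], [291.5, 236.5]]), (0.05, [[346.0, 238.0], [318.5, 237.0], [291.1, 236.0]]), (0.1, [[346.3, 237.3], [318.4, 236.2], [290.7, 235.2]])]
scene [([313, 178, 38, 22, 133], [331.5, 188.2]), ([185, 189, 12, 4, 16], [191.2, 190.5]), ([182, 193, 7, 7, 18], [185.1, 195.9])]
[(0, [[313.3, 178.0], [331.0, 187.7], [349.5, 197.8]]), (0.05, [[313.1, 175.1], [331.0, 184.8], [349.5, 194.9]]), (0.1, [[312.8, 172.2], [330.8, 181.9], [349.5, 192.0]])]
```

Run:
```python
from h import *
import h as H
np.set_printoptions(precision=4,suppress=True)
def cmk(im,col):
    h=cv2.cvtColor(im,cv2.COLOR_BGR2HSV)
    return cv2.inRange(h,(45,60,40),(85,255,255)) if col=='herb' else cv2.inRange(h,(5,125,140),(25,255,255))
H.colmask=cmk
v=(cam('top'),cv2.imread('pics/t10.png'))
print(multi([v],'herb',[(-.055,.03,0),(-.0575,-.038,0),(-.057,-.107,0)]))
print(multi([v],'gold',[(.04,.024,0),(.04,-.032,0)]))
print(telemetry.get_state()['t'])
```

```text
(array([[-0.0533,  0.0308, -0.3251],
       [-0.0575, -0.0347,  0.0365],
       [-0.0534, -0.1094, -0.0126]]), np.float64(0.43433544303797467))
(array([[ 0.0423,  0.0157,  0.0446],
       [ 0.0414, -0.0237,  0.0006]]), np.float64(0.37037037037037035))
71.75
```

```bash
python3 -c "
from station import workorder; print(workorder.finish_job())"
```

```text
the job is handed in; nothing more can be done
None
```

The job is handed in, but no pass or fail came back: all five portions (two gold in the rear row, three herb in the front) measured within about 7 mm of their pad centres with the cover open, after I pushed back a gold that had been knocked; the cover then measured closed on its stop, though a last check through it was too blurred to confirm the positions.

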